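White reference, then load and scan the sample cubes

TASK

Measure the samples: lift the hanging reference disc off its hook, lay it gently and flat on the glass inside the white window frame, then turn the selector to the solid-disc mark and leave it so for at least two seconds while the reference is taken. Then hang the disc back on its hook (never put its white face down anywhere but on the window), and with the selector still on the disc mark move every cube from the tray into the window frame, each flat on the glass with none on another or on the frame; the thin offcuts stay in the tray. When all the cubes lie on the glass, turn the selector to the three-squares mark, and knock nothing over.

Things in the scene. Friction and masses are not known exactly. Their poses are not given: they have to be found in the camera images.
- window (a point): Centre of the 130 x 130 mm dark glass window, on the glass, 100 mm above the bench, inside a white frame 8 mm wide that stands 6 mm above the glass. x, y along its sides, z up; -x points to the stainless unit's low front ledge with the selector. Housing level with the glass, x -110 to +120, y +-110 mm; ledge 60 mm high, to x -220. Fixed.
- selector (a joint): Selector knob angle (rad), grows clockwise seen from above. Notches: 0 three-squares mark (scan samples), 0.698 solid-disc mark (reference), 1.396 open-ring mark (off), 2.094 bar mark (service). A spring detent (0.08 N m at most) draws it into the nearest notch when let go. End stops at -0.1 and 2.194.
- selector_grip (a point): On the knob's vertical axis, 96 mm above the bench, 175 mm from the window centre along the unit's -x; turns with the knob. Upright bar grip 44 x 13 x 30 mm on a 44 mm black disc; its top is 7 mm above this point. x along the bar to its white-pointer end, z up. Pointer looks to the window at 1.047 rad. Marks lie on the window side, 46 mm from the axis.
- disc: Reference disc, 80 mm wide, 14 thick, 220 g, white underside, black carrier. Origin: centre of underside, z up. Rigid steel bail in its y-z plane: uprights 8 x 8 mm at y = +-18 mm up to z 78, crossbar underside z 70; 44 mm wide outside, opening 28 x 56 mm. Grip across both uprights from above at z 50: the fingers straddle the hook. Hangs by the crossbar, underside 100 mm above the bench.
- hook (a point): Hook of a fixed stand: axis of its level 8 mm round bar, 166 mm above the bench, z up. +x: along the bar to the post (front face at 57 mm, top 186 mm above bench). Open end towards -x: straight to x -14 mm, then bent up to a tip at x -24 mm, top 22 mm above the axis. To free or hang the disc: raise it 25 to 50 mm and move it at least 50 mm along x.
- tray: White plastic sample tray, fixed, 210 x 180 mm, 12 mm high, walls and floor 5 mm. Origin: centre of its underside; x along the 210 mm side, z up. May be left or right of the unit, the hook stand on the other side.
- cube1: Pale beige pressed-fibre sample cube, 25 mm, 20 g, in the tray at the start. Origin: its centre; axes square to its faces. 3 to 5 of the six cubes are present.
- cube2: Pale beige pressed-fibre sample cube, 25 mm, 20 g, in the tray at the start. Origin: its centre; axes square to its faces. 3 to 5 of the six cubes are present.
- cube3: Pale beige pressed-fibre sample cube, 25 mm, 20 g, in the tray at the start. Origin: its centre; axes square to its faces. 3 to 5 of the six cubes are present.
- cube4: Pale beige pressed-fibre sample cube, 25 mm, 20 g, in the tray at the start. Origin: its centre; axes square to its faces. 3 to 5 of the six cubes are present.
- cube5: Pale beige pressed-fibre sample cube, 25 mm, 20 g, in the tray at the start. Origin: its centre; axes square to its faces. 3 to 5 of the six cubes are present.
- cube6: Pale beige pressed-fibre sample cube, 25 mm, 20 g, in the tray at the start. Origin: its centre; axes square to its faces. 3 to 5 of the six cubes are present.
- offcut1: Thin offcut of the same pale material, 25 x 25 x 8 mm, in the tray among the cubes; not a sample. Origin: its centre, z through the thickness.
- offcut2: Thin offcut of the same pale material, 25 x 25 x 8 mm, in the tray among the cubes; not a sample. Origin: its centre, z through the thickness.
- cleaner: White cleaner bottle with black cap, 52 mm across, 120 mm high, standing beside the unit's far end, left or right; a bystander. Origin: centre of its underside.
- pot: Steel cup, 70 mm across, 70 mm high, standing at the left side; a bystander. Origin: centre of its underside.

How it is judged:
By the outcome, as a careful person would: the job done as asked, in the order asked, and still so for the second after the job is handed in, with the robot touching nothing.
Of cube1, cube2, cube3, cube4, cube5, cube6 only 3 to 5 are there at a start; the rules pass over those that are not, and their reading is None.
At some moment in a run one of cube1, cube2, cube3, cube4, cube5, cube6 may be knocked a few centimetres aside while the robot is not near it.
It also fails if it takes over 210 s, if anything falls off the work surface, if the arm or the gripper's body presses on something with over 40 N, if the wrist force passes 120 N, or if a joint passes its speed limit or range.

ROBOT

A 6-joint arm with a two-finger parallel gripper is mounted at the origin on the work surface. World frame = base frame: x ahead of the robot, y to its left, z up, the work surface at z = 0. Lengths are in mm, angles in rad, forces in N, time in s.
With the tool pointing down it reaches from about 275 to 825 mm from the base axis. Payload 4.9 kg.
Tool frame: the origin (TCP) lies at the very end of the fingers, on their centre line; the grasp point (between the pads) lies 19 mm behind it; z points along the fingers, y is the direction in which the jaws open and shut (so a half turn about z gives the same grasp; the last joint's range is limited). The gripper opens to 85 mm and grips with 20 to 120 N. Pads are 22 mm wide; open, the fingers measure 114 mm over their backs; the gripper's body (76 mm by 85 mm) begins 54 mm behind the grasp point. The pads swing forward as they close: fully open they stand 13 mm farther back than shut.
Start: joints at [-1.278, 0.326, -0.193, 1.052, 0, 1.437], TCP at [227.691, -500.675, 201.681] pointing down, gripper open.
Joint ranges: [-2.65, 2.65], [-0.97, 1.79], [-1.3, 1.35], [-1.93, 2.1], [-1.47, 1.37], [-3.14, 3.14]. Speed limits (rad/s): [2.57, 2.57, 3.14, 3.14, 3.14, 3.14].

INTERFACE

Orientations are given as [roll, pitch, yaw] about the fixed x, y, z axes, in that order (R = Rz(yaw) Ry(pitch) Rx(roll)).
In Python, from bench import bot, solve_ik, imaging gives the robot as it stands. Calls block until the motion is done:
- bot.move_ptp(position, orientation): joint-space move of the TCP to a pose.
- bot.movel(position, rot=None, max_speed=150, threshold=None): straight line of the TCP; rot=None keeps the orientation; max_speed is the mean speed in mm/s. With threshold (N) it stops when the force on the tool has changed by that much, and returns True; else False.
- bot.move_j(angles): joint-space move.
- bot.grip(opening, effort=None): opening from 0.0 (shut) to 1.0 (fully open); effort is the grip in N (None keeps the last); returns when the fingers have stopped.
- bot.dwell(seconds).
- solve_ik(position, orientation): joint angles nearest the present ones, or None.
- bot.get_state(): the state.
- imaging.capture(name): name is "scene" or "side" or "wrist"; returns the picture (420x560x3 uint8, blue, green, red); there is no depth.
- imaging.camera_model(name): a dict with "K" (3x3 intrinsics, pixels), "position" and "rotation" of the camera in the world. Camera axes: x right, y up, looking along -z (the intrinsics and any distortion apply to the point x, -y, -z); pixel columns grow to the right and rows downward; lengths in mm; the calibration is good to about 2 mm. A picture is of the moment at which its call begins: read the wrist's pose just before it. camera_model takes no time and is no camera call; for the wrist camera it gives the pose at the moment of the call.
A pose or a line that the arm cannot do raises bot.IKError and nothing moves.
- bot.sign_off(): hands the job in, once; it reports no verdict.
The state is a dict: "t": time; "qpos": joint angles; "joint_velocities": joint speeds; "effort": joint torques, N m; "tcp_pos": TCP position; "orientation": TCP orientation; "contact_force": force on the tool from outside, world axes, zero at the start; "wrist_torque": the same for the moment, N m; "opening": opening from 0.0 (shut) to 1.0 (fully open).
Only numpy, scipy, OpenCV 4.12 (cv2) and the standard library are available. Lean on these libraries where they do the work, as an engineer would, in place of code of your own. Each camera call takes 0.05 s, during which the arm holds its last target.

## Working session

There is one attempt and no reset: what is moved stays moved. The work goes in short steps, each a Python script; the robot and the scene stay as the last script left them, time stands still between calls to the robot, and variables do not carry over. Pictures are saved under pics/ and viewed, and the job is handed in when it is done.

```bash
ls; mkdir -p pics; python3 - <<'E'
from bench import bot, solve_ik, imaging
import cv2
s=bot.get_state(); print(s['t'],s['tcp_pos'],s['orientation'],s['opening'])
for n in ('scene','side','wrist'):
    m=imaging.camera_model(n); print(n,m)
    cv2.imwrite(f'pics/{n}0.png',imaging.capture(n))
E
```

```text
pics
0.0 [ 227.50551644 -500.03308018  200.91155854] [-3.13987738e+00 -2.01512110e-04  4.26825628e-01] 1.0000997018094273
scene {'K': array([[442.23117041,   0.        , 282.63717517],
       [  0.        , 442.23117041, 205.62285035],
       [  0.        ,   0.        ,   1.        ]]), 'position': array([1150.8786143 ,  641.27242172,  776.93880408]), 'rotation': array([0.88911702, 0.00767225, 2.29380817])}
side {'K': array([[473.17157571,   0.        , 275.62855032],
       [  0.        , 473.17157571, 210.25129799],
       [  0.        ,   0.        ,   1.        ]]), 'position': array([ 347.30151133, -734.6960443 ,  794.73945362]), 'rotation': array([ 0.91284367,  0.01911548, -0.27434162])}
wrist {'K': array([[320.74483793,   0.        , 282.29596625],
       [  0.        , 320.74483793, 202.36830145],
       [  0.        ,   0.        ,   1.        ]]), 'position': array([ 290.01512122, -473.02641779,  373.15036695]), 'rotation': array([-0.27480562,  0.00208489, -1.14328321])}
```

View pics/scene0.png

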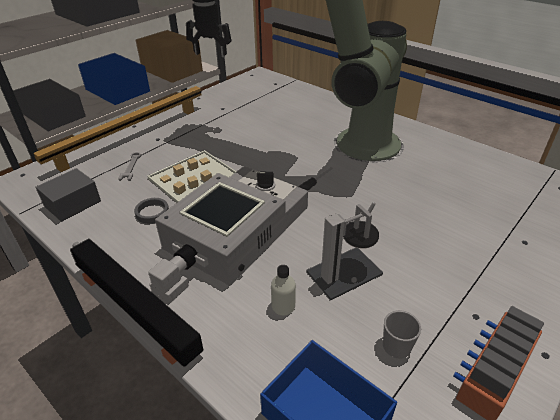

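View pics/side0.png

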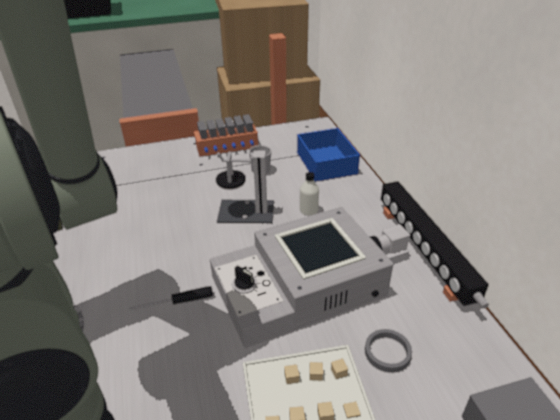

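View pics/wrist0.png

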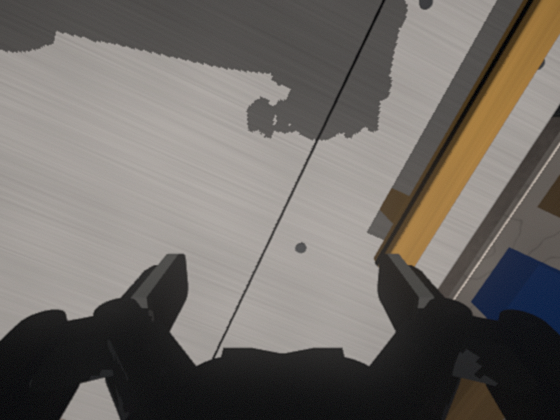

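Scene: dark window near (223,208), tray with about 8 pale pieces near (195,175), hook stand with the disc near (350,240), bottle at (283,290), cup at (400,335). Side: window at (320,247), knob at (243,278), disc at (230,178). Next I'll measure these.

```bash
cat > h.py <<'E'
from bench import bot, solve_ik, imaging
import cv2, numpy as np
from scipy.spatial.transform import Rotation as R
def cam(n): 
    m=imaging.camera_model(n); return m['K'],np.array(m['position']),R.from_euler('xyz',m['rotation']).as_matrix()
def ray(c,uv):
    K,p,Rm=c; d=np.linalg.inv(K)@np.array([uv[0],uv[1],1.]); d=Rm@np.array([d[0],-d[1],-d[2]]); return p,d/np.linalg.norm(d)
def plane(c,uv,z):
    p,d=ray(c,uv); return p+d*(z-p[2])/d[2]
def proj(c,X):
    K,p,Rm=c; q=Rm.T@(np.array(X,float)-p); q=K@np.array([q[0],-q[1],-q[2]]); return q[:2]/q[2]
def tri(c1,u1,c2,u2):
    p1,d1=ray(c1,u1);p2,d2=ray(c2,u2)
    A=np.stack([d1,-d2],1); t=np.linalg.lstsq(A,p2-p1,rcond=None)[0]
    a=p1+d1*t[0];b=p2+d2*t[1]; return (a+b)/2,np.linalg.norm(a-b)
def save(n,im): cv2.imwrite('pics/'+n+'.png',im)
E
python3 - <<'E'
from h import *
for n in('scene','side'):
    im=cv2.imread(f'pics/{n}0.png'); c=cam(n)
    g=cv2.cvtColor(im,cv2.COLOR_BGR2GRAY)
    m=(g<60).astype('uint8')
    cs,_=cv2.findContours(m,cv2.RETR_EXTERNAL,cv2.CHAIN_APPROX_NONE)
    pt=(223,208) if n=='scene' else (320,247)
    k=[x for x in cs if cv2.pointPolygonTest(x,pt,False)>0]
    q=cv2.approxPolyDP(k[0],0.03*cv2.arcLength(k[0],True),True)[:,0]
    P=np.array([plane(c,u,100) for u in q]); print(n,len(k),q.tolist()); print(P.round(1),P.mean(0),[np.linalg.norm(P[i]-P[i-1]).round(1) for i in range(len(P))])
    r=(130,130,270,100) if n=='scene' else (190,100,220,130)
a=cv2.imread('pics/scene0.png');b=cv2.imread('pics/side0.png')
save('sc_tray',cv2.resize(a[140:220,140:340],None,fx=4,fy=4,interpolation=cv2.INTER_CUBIC))
save('sc_hook',cv2.resize(a[190:370,260:440],None,fx=3.3,fy=3.3,interpolation=cv2.INTER_CUBIC))
save('si_hook',cv2.resize(b[120:240,190:350],None,fx=5,fy=5,interpolation=cv2.INTER_CUBIC))
save('si_knob',cv2.resize(b[240:360,190:350],None,fx=5,fy=5,interpolation=cv2.INTER_CUBIC))
E
```

```text
scene 1 [[186, 211], [227, 230], [258, 202], [219, 186]]
[[695.9 -76.4 100. ]
 [677.8  47.9 100. ]
 [557.8  30.3 100. ]
 [575.9 -91.5 100. ]] [626.85985782 -22.44778066 100.        ] [np.float64(121.0), np.float64(125.6), np.float64(121.3), np.float64(123.2)]
side 1 [[330, 224], [283, 238], [305, 271], [355, 255]]
[[684.   47.5 100. ]
 [566.4  32.1 100. ]
 [580.5 -80.  100. ]
 [697.5 -65.5 100. ]] [632.08519942 -16.46640753 100.        ] [np.float64(113.8), np.float64(118.6), np.float64(113.0), np.float64(117.9)]
```

View pics/sc_tray.png

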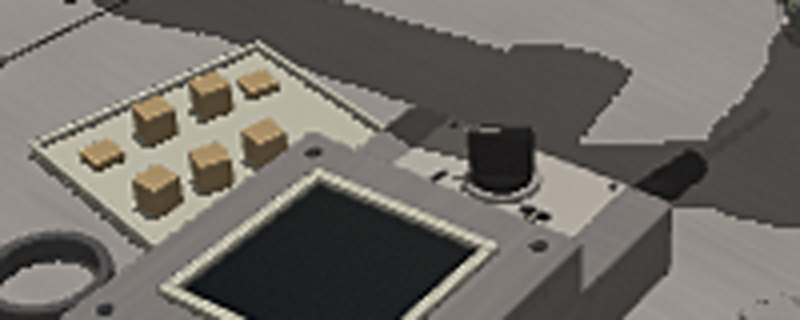

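View pics/sc_hook.png

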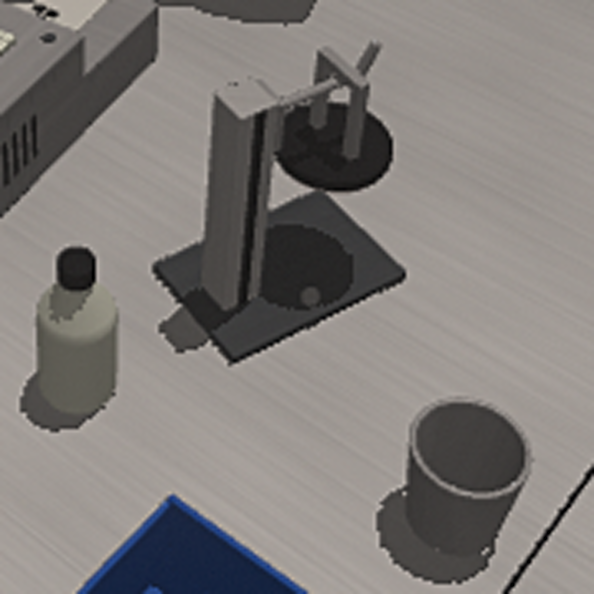

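View pics/si_hook.png

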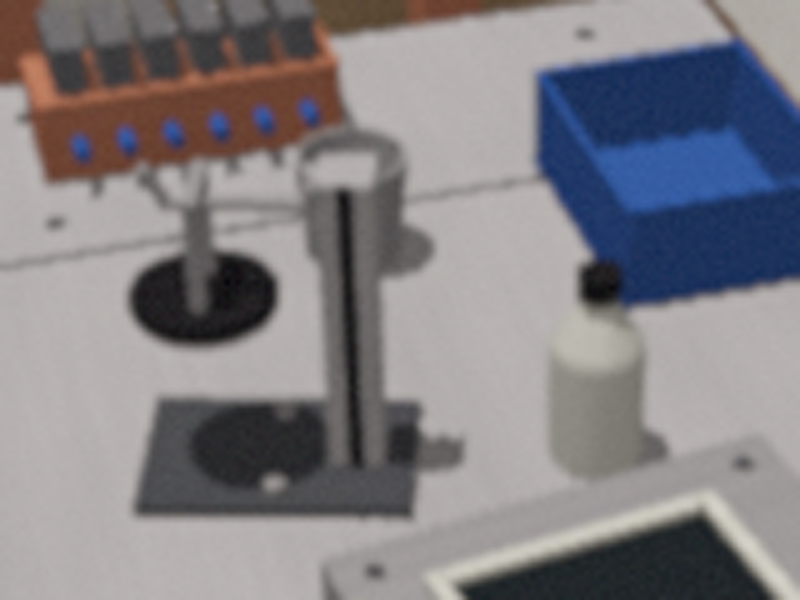

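View pics/si_knob.png

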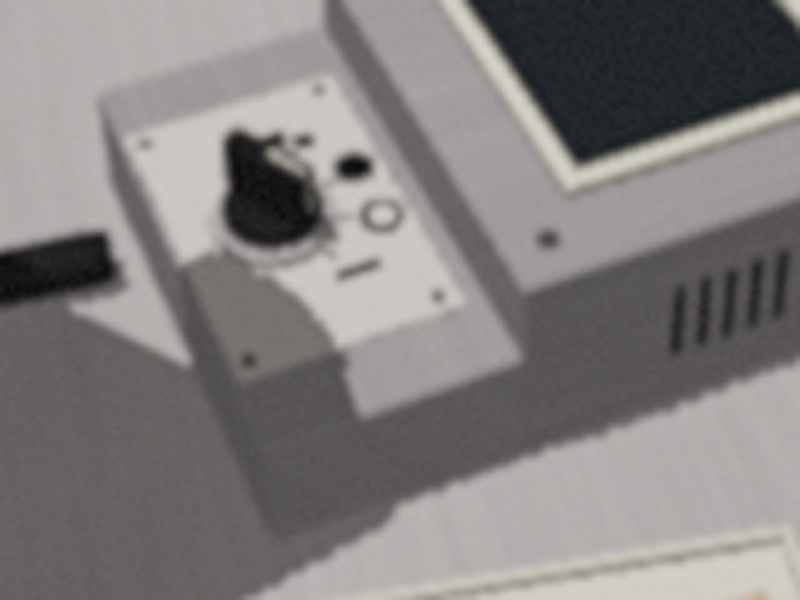

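```bash
python3 - <<'E'
from h import *
t=bot.get_state()['t']
bot.move_ptp([430,-20,390],[np.pi,0,0])
s=bot.get_state(); print(s['t']-t,s['tcp_pos'],s['orientation'])
import pickle
c=cam('wrist'); im=imaging.capture('wrist'); save('w1',im); pickle.dump(c,open('w1.pkl','wb')); print(c[1])
save('scene1',imaging.capture('scene'))
E
```

```text
2.0 [430.02178087 -20.51725595 389.64677572] [ 3.14149217e+00  5.69873519e-04 -8.16144729e-04]
[498.71398072 -21.71708498 561.75992232]
```

View pics/w1.png

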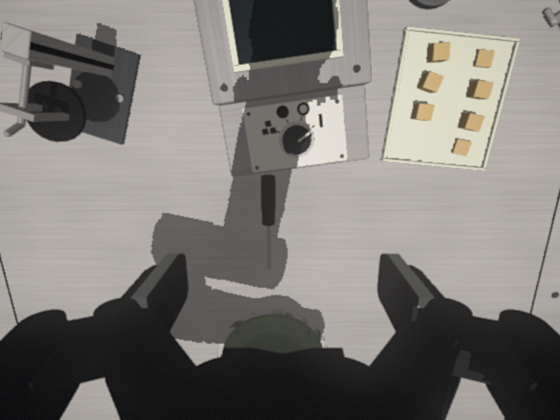

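The wrist view shows the whole tray (7 pieces in it), the knob at (297,140) with its pointer to the upper right, and the disc and hook at left (55,105). I'll take one more view further forward, so the window is complete and I have a stereo pair.

```bash
python3 - <<'E'
from h import *
bot.move_ptp([560,-20,390],[np.pi,0,0])
import pickle
c=cam('wrist'); im=imaging.capture('wrist'); save('w2',im); pickle.dump(c,open('w2.pkl','wb')); print(c[1],bot.get_state()['t'])
E
```

```text
[629.06658387 -21.61436766 560.87589709] 2.8833
```

View pics/w2.png

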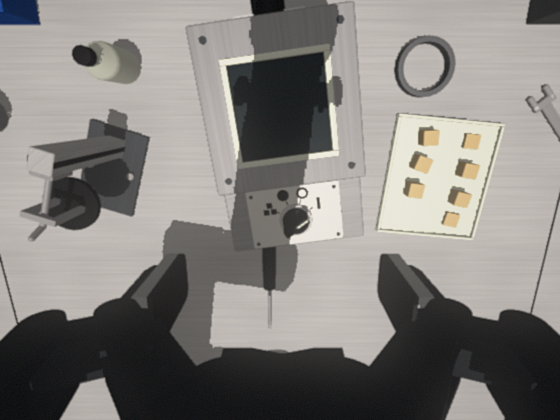

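```bash
python3 - <<'E'
from h import *
import pickle
im=cv2.imread('pics/w2.png'); c=pickle.load(open('w2.pkl','rb'))
b=im[0:250,180:380]; save('w2win',cv2.resize(b,None,fx=3,fy=2.4*1.25,interpolation=cv2.INTER_CUBIC)[:600])
hsv=cv2.cvtColor(im,cv2.COLOR_BGR2HSV); 
for th in (35,45,55):
    m=(hsv[...,2]<th).astype('uint8'); m[:45]=0; m[175:]=0; m[:,:200]=0; m[:,360:]=0
    m=cv2.morphologyEx(m,cv2.MORPH_OPEN,np.ones((5,5)))
    cs,_=cv2.findContours(m,cv2.RETR_EXTERNAL,cv2.CHAIN_APPROX_NONE); k=max(cs,key=cv2.contourArea)
    P=np.array([plane(c,u,100)[:2] for u in k[:,0].astype(float)],np.float32)
    r=cv2.minAreaRect(P); print(th,r)
    q=cv2.approxPolyDP(P.reshape(-1,1,2),15,True)[:,0]; print(q.round(1).tolist(),q.mean(0))
# tray pieces both views
for n in('w1','w2'):
    im=cv2.imread(f'pics/{n}.png'); c=pickle.load(open(n+'.pkl','rb')); hsv=cv2.cvtColor(im,cv2.COLOR_BGR2HSV)
    m=cv2.inRange(hsv,(8,70,80),(25,255,255)); m[:,:360]=0; 
    k,l,st,ce=cv2.connectedComponentsWithStats(m)
    print(n,[(st[i,4],ce[i].round(1).tolist()) for i in range(1,k) if st[i,4]>40])
E
```

```text
35 ((659.8651123046875, -38.58302307128906), (83.06236267089844, 70.88578033447266), 0.015921851620078087)
[[701.4000244140625, -73.5999984741211], [684.2000122070312, -3.4000000953674316], [647.4000244140625, -7.099999904632568], [651.2999877929688, -34.400001525878906], [635.5999755859375, -11.199999809265137], [618.2999877929688, -22.200000762939453], [635.7000122070312, -22.200000762939453], [622.4000244140625, -44.400001525878906], [659.0, -50.599998474121094], [657.7999877929688, -73.69999694824219]] [651.3166   -34.292217]
45 ((632.1346435546875, -20.2952880859375), (127.55756378173828, 125.01142120361328), 7.507603645324707)
[[702.5999755859375, -73.5999984741211], [671.7000122070312, 39.70000076293945], [565.5, 9.399999618530273], [572.7000122070312, -53.70000076293945], [633.0, -62.20000076293945], [634.2999877929688, -81.4000015258789]] [629.973  -36.9494]
55 ((631.96923828125, -19.57274627685547), (129.014404296875, 127.38037872314453), 7.170225620269775)
[[702.5999755859375, -73.5999984741211], [671.7000122070312, 39.70000076293945], [561.2000122070312, 35.400001525878906], [572.7000122070312, -56.599998474121094], [634.2999877929688, -63.5], [633.0, -82.80000305175781]] [629.252    -33.554604]
w1 [(np.int32(384), [438.1, 51.8]), (np.int32(286), [483.6, 57.9]), (np.int32(356), [429.9, 81.7]), (np.int32(382), [479.4, 89.3]), (np.int32(309), [422.4, 111.3]), (np.int32(345), [470.8, 121.2]), (np.int32(220), [461.1, 146.8])]
w2 [(np.int32(296), [428.4, 136.9]), (np.int32(225), [471.2, 140.9]), (np.int32(271), [420.9, 163.1]), (np.int32(296), [467.2, 169.8]), (np.int32(256), [413.9, 189.4]), (np.int32(275), [459.5, 198.0]), (np.int32(183), [450.8, 219.0])]
```

View pics/w2win.png

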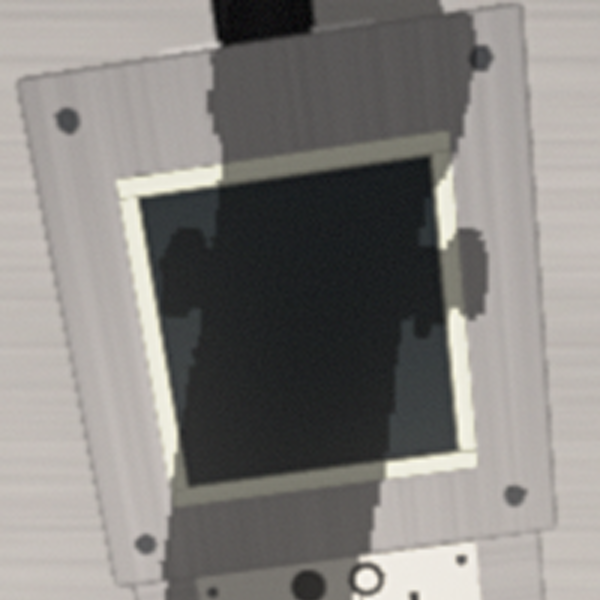

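```bash
python3 - <<'E'
from h import *
import pickle
c2=pickle.load(open('w2.pkl','rb')); c1=pickle.load(open('w1.pkl','rb'))
q=np.array([[140,197],[431,157],[459,450],[188,487]])/3.+[180,0]
P=np.array([plane(c2,u,100)[:2] for u in q]); print(P.round(1),P.mean(0),[np.linalg.norm(P[i]-P[i-1]).round(1) for i in range(4)])
for a,b,k in((1,0,'y'),(2,3,'y'),(3,0,'x'),(2,1,'x')):
    d=P[b]-P[a]; ang=np.arctan2(d[1],d[0]); print(k,np.degrees(ang if k=='x' else ang-np.pi/2).round(2))
A=[[438.1, 51.8],[483.6, 57.9],[429.9, 81.7],[479.4, 89.3],[422.4, 111.3],[470.8, 121.2],[461.1, 146.8]]
B=[[428.4, 136.9],[471.2, 140.9],[420.9, 163.1],[467.2, 169.8],[413.9, 189.4],[459.5, 198.0],[450.8, 219.0]]
sc=cam('scene')
for a,b in zip(A,B):
    X,e=tri(c1,a,c2,b); print(X.round(1),round(e,1),'scene px',((proj(sc,plane(c2,b,20))-[140,140])*4).round())
a=cv2.imread('pics/w2.png')[100:250,360:520]; save('w2tray',cv2.resize(a,None,fx=4,fy=4,interpolation=cv2.INTER_CUBIC))
a=cv2.imread('pics/w2.png')[90:260,0:170]; save('w2hook',cv2.resize(a,None,fx=3.5,fy=3.5,interpolation=cv2.INTER_CUBIC))
a=cv2.imread('pics/w1.png')[0:170,0:170]; save('w1hook',cv2.resize(a,None,fx=3.5,fy=3.5,interpolation=cv2.INTER_CUBIC))
a=cv2.imread('pics/w1.png')[90:180,210:380]; save('w1knob',cv2.resize(a,None,fx=4.5,fy=4.5,interpolation=cv2.INTER_CUBIC))
E
```

```text
[[687.1  52.9]
 [703.4 -75.7]
 [575.5 -93.6]
 [557.8  36. ]] [630.95497077 -20.11241679] [np.float64(130.4), np.float64(129.7), np.float64(129.2), np.float64(130.8)]
y 7.23
y 7.79
x 7.48
x 7.96
[ 587.8 -263.    20. ] 0.3 scene px [153. 188.]
[ 580.5 -340.4   10.6] 0.3 scene px [ 99. 146.]
[ 544.3 -255.6   20.3] 0.3 scene px [207. 165.]
[ 532.9 -335.8   20.5] 0.1 scene px [151. 118.]
[ 499.1 -247.9   22.9] 0.2 scene px [261. 141.]
[ 483.6 -329.2   22. ] 0.3 scene px [207.  93.]
[ 441.  -326.3   10. ] 0.3 scene px [253.  76.]
```

View pics/w2tray.png

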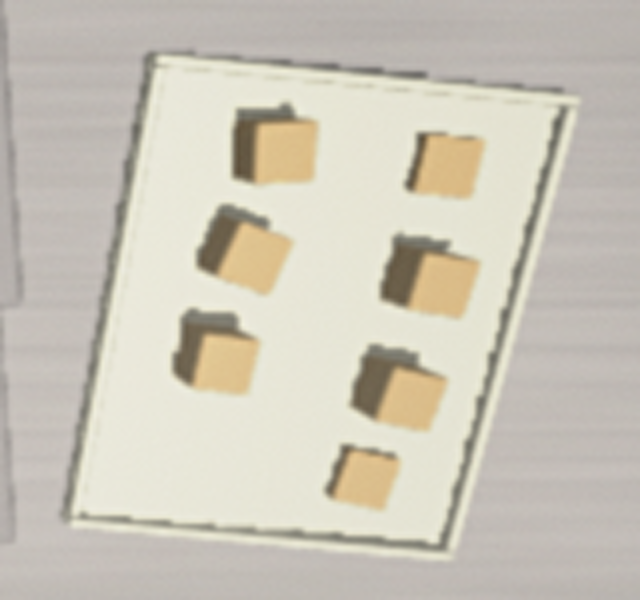

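View pics/w2hook.png

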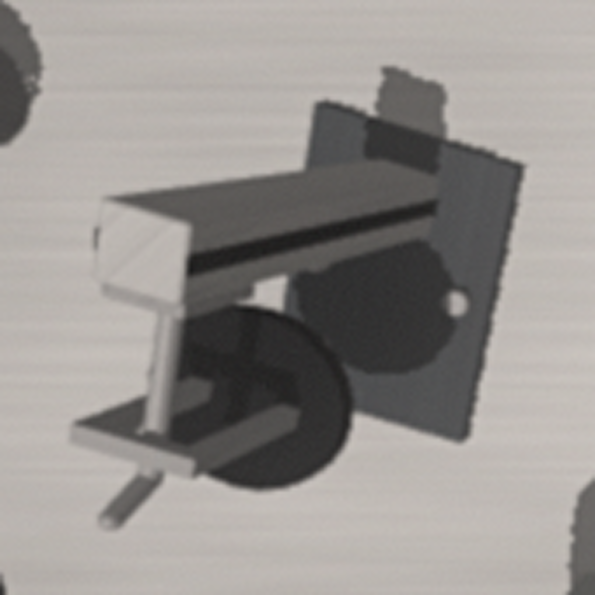

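View pics/w1hook.png

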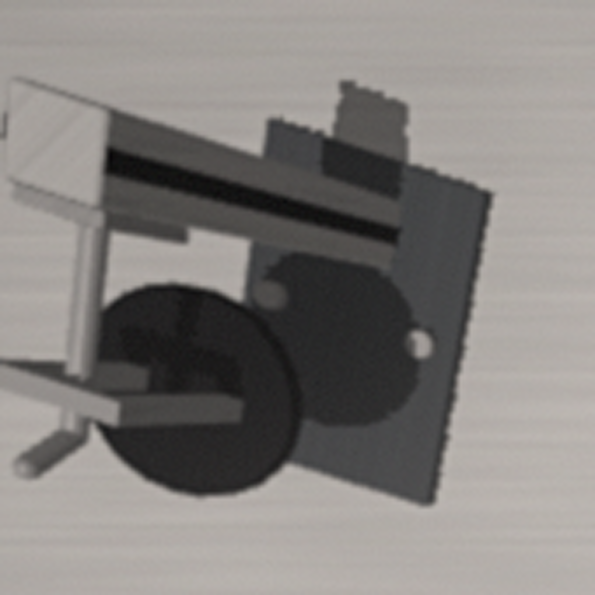

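View pics/w1knob.png

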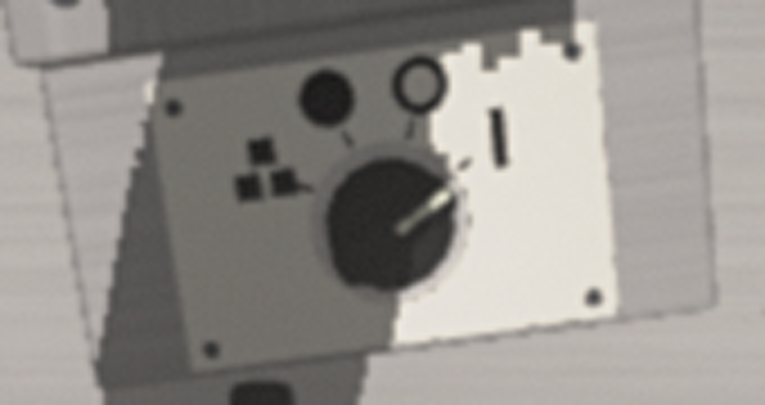

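```bash
python3 - <<'E'
from h import *
import pickle
c2=pickle.load(open('w2.pkl','rb')); c1=pickle.load(open('w1.pkl','rb'))
f2=lambda u:np.array(u)/3.5+[0,90]
f1=lambda u:np.array(u)/3.5
print('bail mid z114 w2',plane(c2,f2((250,398)),114),'cross z178',plane(c2,f2((135,449)),178))
print('bail mid z114 w1',plane(c1,f1((193,392)),114))
a=plane(c2,f2((80,430)),178);b=plane(c2,f2((190,466)),178); print('crossbar ends',a,b,np.linalg.norm(a-b), 'heading',np.degrees(np.arctan2(*(a-b)[1::-1])))
print('tip z188 w2',plane(c2,f2((108,522)),186),'w1',plane(c1,f1((28,465)),186))
pt=[plane(c2,f2(u),186) for u in((107,198),(190,222),(183,302),(98,282))]; print('post',np.round(pt,1))
pt=[plane(c1,f1(u),186) for u in((12,78),(110,112),(100,208),(8,180))]; print('post w1',np.round(pt,1))
bp=[plane(c2,f2(u),6) for u in((318,100),(524,165),(465,440))]; print('base',np.round(bp,1))
bp=[plane(c1,f1(u),6) for u in((270,118),(492,192),(430,503))]; print('base w1',np.round(bp,1))
# disc ellipse: dark rim in w1
sc,si=cam('scene'),cam('side')
for u,n in (((345/3.3+260,62/3.3+190),'scene'),((195/5+190,165/5+120),'side')): pass
us=np.array((343,67))/3.3+[260,190]; ui=np.array((193,190))/5+[190,120]
print('crossbar tri',tri(sc,us,si,ui), plane(sc,us,178),plane(si,ui,178))
E
```

```text
bail mid z114 w2 [499.54520893 284.7764666  114.        ] cross z178 [498.95953714 285.758557   178.        ]
bail mid z114 w1 [498.20134891 283.84131754 114.        ]
crossbar ends [506.12837297 303.98135377 178.        ] [492.4873092  267.20893747 178.        ] 39.221030344766355 heading 69.64720431515798
tip z188 w2 [474.01171739 294.79796979 186.        ] w1 [475.24825869 293.27781998 186.        ]
post [[589.3 270.4 186. ]
 [581.4 244.4 186. ]
 [554.3 252.1 186. ]
 [561.2 279.5 186. ]]
post w1 [[589.  271.6 186. ]
 [579.8 244.1 186. ]
 [553.  252.9 186. ]
 [561.  279.4 186. ]]
base [[616.7 299.5   6. ]
 [586.2 204.4   6. ]
 [445.5 251.    6. ]]
base w1 [[616.2 300.2   6. ]
 [585.7 204.4   6. ]
 [445.8 251.6   6. ]]
crossbar tri (array([497.52576677, 287.07136268, 173.47301883]), np.float64(4.404526648210048)) [499.57113309 289.99142298 178.        ] [497.73205464 276.76157409 178.        ]
```

Findings:
- **Window:** centre about (631,-20), yaw 7.6°. Sides measure 129–131 mm, which fits the given 130.
- **Selector:** pointer heading is -52°, which is the bar notch (2.094).
- **Disc and hook:** about (499,285), hook x heading -18°. The bail-foot and crossbar measurements agree within 1.5 mm.
- **Tray:** the triangulated heights give 5 cubes, plus offcuts near (580,-340) and (441,-326).

Next is the approach to the disc.

```bash
cat >> h.py <<'E'
W=np.array([631,-20.]); WY=0.133; KN=W-175*np.array([np.cos(WY),np.sin(WY)])
D=np.array([498.8,284.8]); HY=-0.314; HX=np.array([np.cos(HY),np.sin(HY)])
def P(xy,z): return [float(xy[0]),float(xy[1]),float(z)]
def O(y): return [np.pi,0,float(y)]
def st(msg=''):
    s=bot.get_state(); print(msg,round(s['t'],2),np.round(s['tcp_pos'],1),np.round(s['orientation'],3),'F',np.round(s['contact_force'],1),'op',round(s['opening'],3))
E
python3 - <<'E'
from h import *
for y in (HY,HY+np.pi): print(y,solve_ik(P(D,131),O(y)))
for y in (-.914,.482,1.18): print(y,solve_ik(P(KN,80),O(y)),solve_ik(P(KN,80),O(y+np.pi)))
for y in (HY,WY): print(solve_ik(P(W,131),O(y)))
bot.move_ptp(P(D,290),O(HY)); st()
save('w3',imaging.capture('wrist')); c=cam('wrist')
for z,p in ((178,D),(114,D)):
    for s in(-22,22): print(proj(c,P(p+s*np.array([-HX[1],HX[0]]),z)).round(0))
E
```

```text
-0.314 [ 0.39030918  0.42559722 -0.23374962  0.91144948  0.         -2.43728347]
2.827592653589793 [ 0.39030918  0.42559722 -0.23374962  0.91144948  0.          0.70430918]
-0.914 [-0.25499016  0.29117631 -0.59392643  0.68569359  0.         -2.48258281] [-0.25499016  0.29117631 -0.59392643  0.68569359  0.          0.65900984]
0.482 [-0.25499016  0.29117631 -0.59392643  0.68569359  0.          2.4046025 ] [-0.25499016  0.29117631 -0.59392643  0.68569359  0.         -0.73699016]
1.18 [-0.25499016  0.29117631 -0.59392643  0.68569359  0.          1.7066025 ] [-0.25499016  0.29117631 -0.59392643  0.68569359  0.         -1.43499016]
[-0.14853253  0.52598899 -0.06833024  0.9764771   0.         -2.97612519]
[-0.14853253  0.52598899 -0.06833024  0.9764771   0.          2.86006012]
 7.34 [498.9 284.7 290. ] [-3.142 -0.    -0.314] F [-0.2  0.2  0.1] op 1.0
[305. 190.]
[257. 190.]
[301. 177.]
[261. 177.]
```

View pics/w3.png

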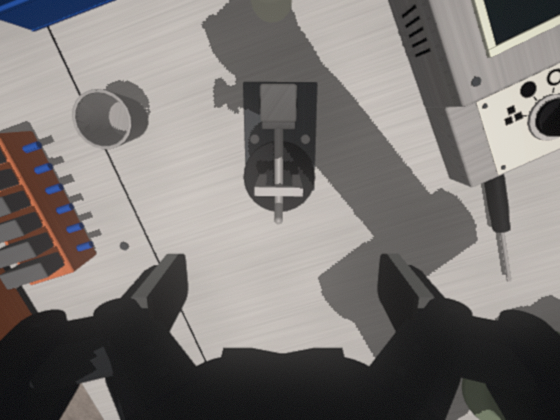

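Crossbar seen at columns 254–303, row 191, against a prediction of 257–305, row 190. That's within 2 mm and the heading is aligned. I'll grasp now.

```bash
sed -i 's/^D=.*HY=/D=np.array([499.1,285.8]); HY=/' h.py; python3 - <<'E'
from h import *
Y=HY+np.pi
bot.move_ptp(P(D,240),O(Y)); st()
bot.movel(P(D,131),max_speed=120,threshold=6); st('down')
bot.grip(0.0,effort=40); st('grip')
save('scene2',imaging.capture('scene')); save('side2',imaging.capture('side'))
E
python3 - <<'E'
import cv2,numpy as np
a=cv2.imread('pics/scene2.png')[170:330,260:440];b=cv2.imread('pics/side2.png')[100:260,150:330]
cv2.imwrite('pics/c2.png',cv2.resize(np.hstack([a,b]),None,fx=2.2,fy=2.2,interpolation=cv2.INTER_CUBIC))
E
```

```text
10.04 [499.2 285.8 240.1] [3.142 0.    2.828] F [ 0.3 -0.3  0.6] op 1.002
down 11.1 [499.7 286.1 131.7] [3.141e+00 1.000e-03 2.828e+00] F [-0.3  0.2  1.3] op 0.998
grip 11.57 [499.9 286.4 131.9] [3.140e+00 1.000e-03 2.828e+00] F [-0.1  1.1  4.6] op 0.505
```

View pics/c2.png

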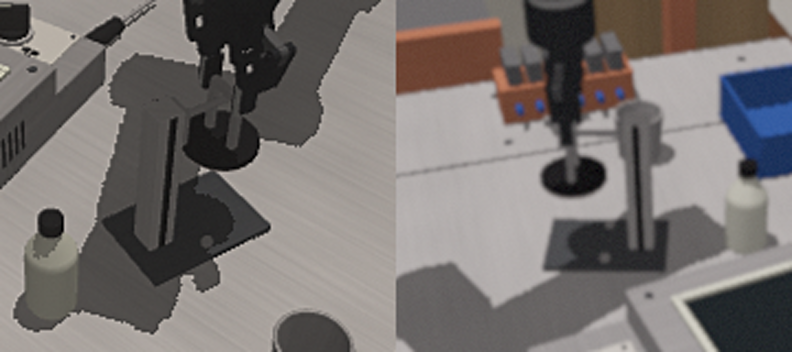

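Both uprights are held: the opening is 43 mm for a 44 mm wide bail. Lift 37 mm and back off along the hook.

```bash
python3 - <<'E'
from h import *
Y=HY+np.pi
p=np.array(bot.get_state()['tcp_pos']); np.save('grasp.npy',p)
print(bot.movel(P(p[:2],p[2]+37),max_speed=60,threshold=15)); st('up')
q=p[:2]-85*HX
print(bot.movel(P(q,p[2]+37),max_speed=100,threshold=10)); st('out')
bot.movel(P(q,255),max_speed=150); st('raised')
bot.move_ptp(P(W,255),O(Y)); st('over')
save('side3',imaging.capture('side')); save('scene3',imaging.capture('scene'))
a=imaging.capture('scene')[120:280,140:340];b=imaging.capture('side')[150:310,220:420]
save('c3',cv2.resize(np.hstack([a,b]),None,fx=2,fy=2,interpolation=cv2.INTER_CUBIC))
E
```

```text
False
up 12.45 [499.7 286.3 168.7] [-3.141 -0.     2.828] F [ 0.4  0.7 -1.7] op 0.5
False
out 13.45 [419.7 312.7 169. ] [3.141e+00 1.000e-03 2.827e+00] F [ 0.6  0.1 -1.4] op 0.499
raised 14.18 [418.9 312.4 254.2] [-3.141e+00 -1.000e-03  2.827e+00] F [-0.8 -0.1 -2.6] op 0.499
over 15.64 [630.7 -18.6 255. ] [ 3.141e+00 -1.000e-03  2.829e+00] F [ 0.2 -0.7 -2.5] op 0.501
```

View pics/c3.png

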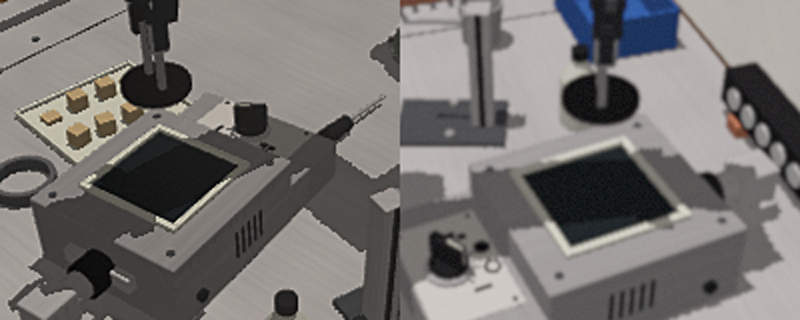

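```bash
python3 - <<'E'
from h import *
bot.movel(P(W,150),max_speed=120); bot.movel(P(W,138),max_speed=60);bot.dwell(0.2); st('138')
c=bot.movel(P(W,128.5),max_speed=12,threshold=2.5); st(f'contact {c}')
bot.dwell(0.2); st()
save('side4',imaging.capture('side'))
bot.grip(1.0); st('open')
bot.movel(P(W,260),max_speed=170); st()
save('scene4',imaging.capture('scene'))
a=imaging.capture('scene')[150:270,150:290];b=imaging.capture('side')[180:300,250:390]
save('c4',cv2.resize(np.hstack([a,b]),None,fx=2.8,fy=2.8,interpolation=cv2.INTER_CUBIC))
E
```

```text
138 17.42 [631.2 -20.  138.2] [3.142 0.    2.828] F [-0.3 -0.3 -1.7] op 0.498
contact True 17.94 [631.  -20.1 132.6] [-3.141  0.     2.828] F [-0.8 -1.6  4.4] op 0.498
 18.14 [631.  -20.2 132.6] [-3.141  0.     2.827] F [ 0.2 -0.8  5.9] op 0.495
open 18.69 [629.8 -19.9 131.1] [-3.141e+00 -3.000e-03  2.828e+00] F [ 0.3 -0.2 -0.3] op 0.999
 19.6 [630.4 -19.9 258.9] [-3.141 -0.004  2.828] F [-0.1 -0.3 -1.8] op 0.998
```

View pics/c4.png

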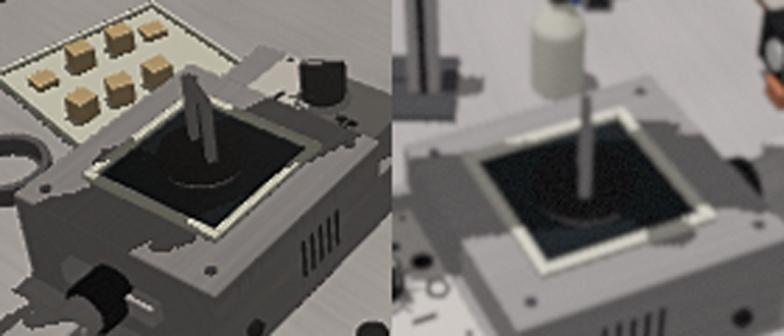

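Disc lies flat inside the frame (bail near the middle of the glass in both views, contact at the expected height). Now the selector.

```bash
cat >> h.py <<'E'
def head(a): return WY-(a-1.047)+np.pi
def turn(a0,a1):
    bot.grip(0.5)
    bot.move_ptp(P(KN,180),O(head(a0))); st('above knob')
    c=bot.movel(P(KN,80),max_speed=120,threshold=8); st(f'down {c}')
    if c: return False
    bot.grip(0.0,effort=30); st('grip knob')
    n=max(1,int(np.ceil(abs(a1-a0)/0.35)))
    for i in range(1,n+1):
        bot.move_ptp(P(KN,80),O(head(a0+(a1-a0)*i/n)))
    st('turned'); bot.grip(0.5); st('let go')
    bot.movel(P(KN,200),max_speed=170); st('up')
    return True
def angle_pic(name):
    bot.dwell(0.1); c=cam('wrist'); im=imaging.capture('wrist'); save(name,im)
    u=proj(c,P(KN,103)); 
    x,y=np.clip(u.astype(int)-45,0,[470,330]); save(name+'k',cv2.resize(im[y:y+90,x:x+90],None,fx=6,fy=6,interpolation=cv2.INTER_CUBIC)); print('knob px in crop',(u-[x,y])*6)
    return c
E
python3 - <<'E'
from h import *
turn(2.094,0.698)
save('side5',imaging.capture('side')); save('scene5',imaging.capture('scene'))
b=imaging.capture('side')[220:320,190:340]; save('c5',cv2.resize(b,None,fx=5,fy=5,interpolation=cv2.INTER_CUBIC))
angle_pic('w5')
E
```

```text
above knob 21.03 [459.4 -43.6 181.1] [3.140e+00 2.000e-03 2.228e+00] F [ 0.8 -0.2  0.3] op 0.5
down False 22.02 [458.3 -43.3  80.5] [3.141e+00 1.000e-03 2.228e+00] F [-0.   0.7 -0.3] op 0.503
grip knob 22.5 [457.6 -43.2  80.2] [3.141 0.    2.228] F [-0.3 -1.  -0.3] op -0.0
turned 24.2 [457.5 -43.2  80. ] [-3.142  0.    -2.664] F [-0.7  0.5 -0.2] op 0.001
let go 24.68 [457.5 -43.2  80. ] [-3.142  0.    -2.66 ] F [0.3 0.4 1. ] op 0.5
up 25.54 [456.9 -43.1 199.2] [ 3.141e+00 -1.000e-03 -2.660e+00] F [-0.1 -0.4 -0.7] op 0.496
knob px in crop [273.07082929 271.03182343]
```

View pics/c5.png

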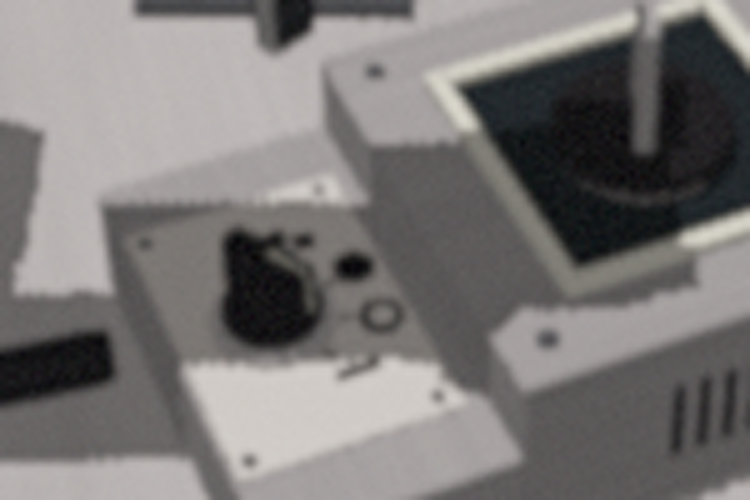

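View pics/w5.png

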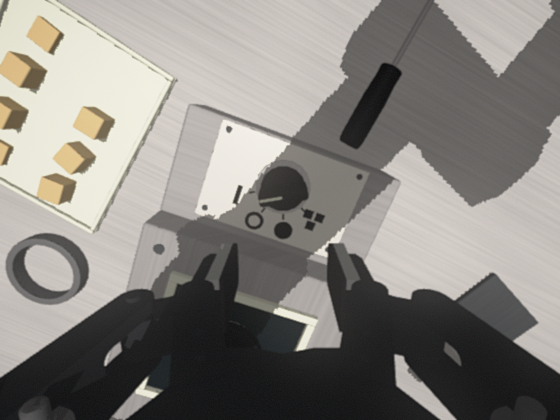

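The fingers shut to 0 without catching the grip, so the knob was missed. In the wrist view the pointer at (270,200) still aims at the bar mark. I'll measure the knob itself before trying again.

```bash
python3 - <<'E'
from h import *
import pickle
c=cam('wrist'); im=cv2.imread('pics/w5.png')
print('pred axis z103,z67:',proj(c,P(KN,103)),proj(c,P(KN,67)))
save('w5c',cv2.resize(im[130:250,200:360],None,fx=5,fy=5,interpolation=cv2.INTER_CUBIC))
c1=pickle.load(open('w1.pkl','rb')); print('w1 pred',(proj(c1,P(KN,103))-[210,90])*4.5,(proj(c1,P(KN,67))-[210,90])*4.5)
st()
E
```

```text
pred axis z103,z67: [282.65467599 195.96494143] [282.55946287 186.64832386]
w1 pred [394.61699356 233.56554253] [389.74602445 223.86652569]
 25.84 [457.1 -43.1 199.3] [ 3.141e+00 -1.000e-03 -2.660e+00] F [ 1.1 -0.6 -0.8] op 0.501
```

View pics/w5c.png

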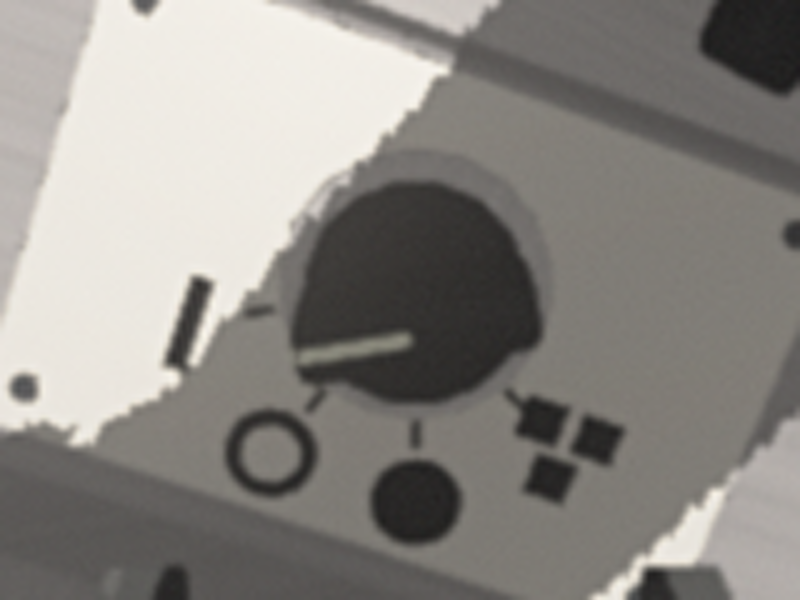

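Prediction and picture agree on the knob's axis and heading, so the miss is unexplained. I'll go down again and look while gripping.

```bash
python3 - <<'E'
from h import *
bot.move_ptp(P(KN,130),O(head(2.094)))
bot.movel(P(KN,80),max_speed=100,threshold=8); st('down')
a1=imaging.capture('scene')[130:230,210:330]; b1=imaging.capture('side')[220:320,180:300]; w1=imaging.capture('wrist')
bot.grip(0.0,effort=30); st('grip'); print(bot.get_state())
a=imaging.capture('scene')[130:230,210:330]; b=imaging.capture('side')[220:320,180:300]
save('c6',cv2.resize(np.vstack([np.hstack([a1,b1]),np.hstack([a,b])]),None,fx=3,fy=3,interpolation=cv2.INTER_CUBIC))
save('w6',np.hstack([w1[150:,100:460],imaging.capture('wrist')[150:,100:460]]))
E
```

```text
down 27.75 [457.8 -43.3  80.3] [3.141 0.    2.228] F [-0.5 -0.4  0.1] op 0.502
grip 28.38 [457.6 -43.2  80. ] [3.142 0.    2.228] F [ 0.3 -0.7  0.5] op 0.001
{'t': 28.3833, 'qpos': array([-2.55031886e-01,  2.91102047e-01, -5.93918391e-01,  6.85711112e-01,
       -7.29212283e-07,  6.58979435e-01]), 'joint_velocities': array([ 0.00091874,  0.0031596 , -0.00051075,  0.00074685, -0.00137031,
       -0.00129856]), 'effort': array([ 5.94570574e-04, -3.73529041e+01,  2.11601222e+01,  4.59833827e-04,
       -3.65952365e-04, -5.25585438e-05]), 'tcp_pos': array([457.55759012, -43.22940643,  80.03614983]), 'orientation': array([3.14155357e+00, 5.16604670e-05, 2.22758133e+00]), 'contact_force': array([ 0.31322578, -0.72889693,  0.53616794]), 'wrist_torque': array([-0.01510345, -0.02355877, -0.00707121]), 'opening': 0.0007482460044580763}
```

View pics/c6.png

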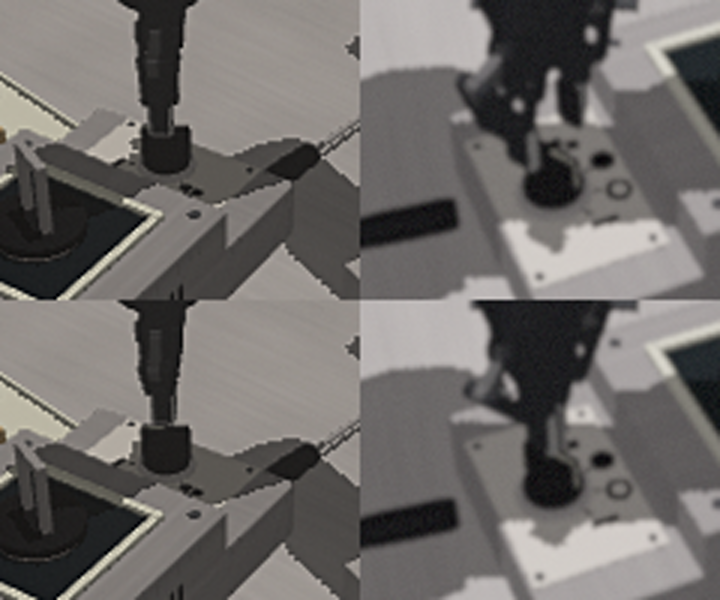

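View pics/w6.png

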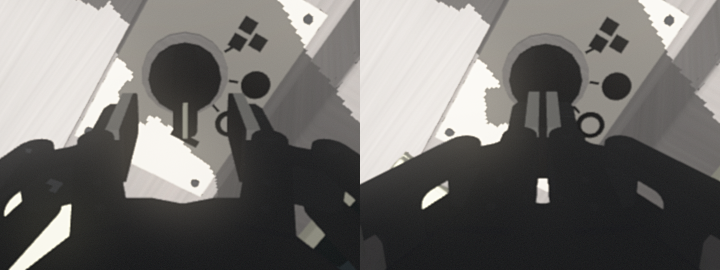

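```bash
python3 - <<'E'
from h import *
im=imaging.capture('wrist'); st()
g=np.clip(im[200:330,200:370].astype(float)*2.2,0,255).astype('uint8')
save('w7',cv2.resize(g,None,fx=4.5,fy=4.5,interpolation=cv2.INTER_CUBIC))
c=cam('wrist'); 
for z in (80,90,103): print(z,(proj(c,P(KN,z))-[200,200])*4.5)
E
```

```text
28.58 [457.5 -43.2  80. ] [-3.142 -0.     2.228] F [ 0.2 -0.2  0.1] op 0.001
80 [376.95433355 158.66464992]
90 [377.34491659 189.25958244]
103 [377.92204904 234.46719998]
```

View pics/w7.png

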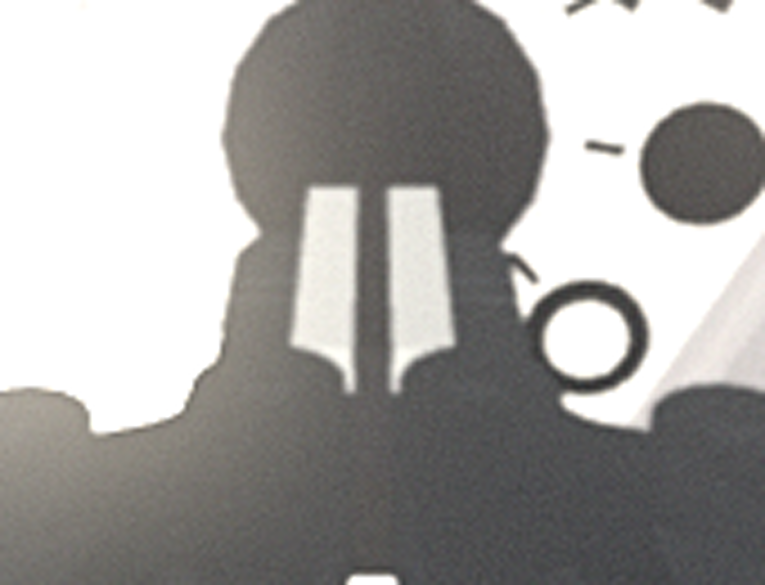

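```bash
python3 - <<'E'
from h import *
im=imaging.capture('scene'); c=cam('scene'); x0,y0=235,130
g=np.clip(im[y0:y0+80,x0:x0+70].astype(float)*3,0,255).astype('uint8')
im=imaging.capture('side'); c2=cam('side'); x1,y1=200,230
g2=np.clip(im[y1:y1+80,x1:x1+70].astype(float)*3,0,255).astype('uint8')
save('c7',cv2.resize(np.hstack([g,g2]),None,fx=5.5,fy=5.5,interpolation=cv2.INTER_CUBIC))
for z in (60,73,80,103): print(z,(proj(c,P(KN,z))-[x0,y0])*5.5,(proj(c2,P(KN,z))-[x1,y1])*5.5+[385,0])
E
```

```text
60 [163.31101523 303.29503861] [626.27554655 300.25947746]
73 [162.43457548 282.05109331] [624.22516636 276.56767798]
80 [161.95766873 270.49139284] [623.10745481 263.65270833]
103 [160.36559351 231.90122252] [619.36582944 220.41885418]
```

View pics/c7.png

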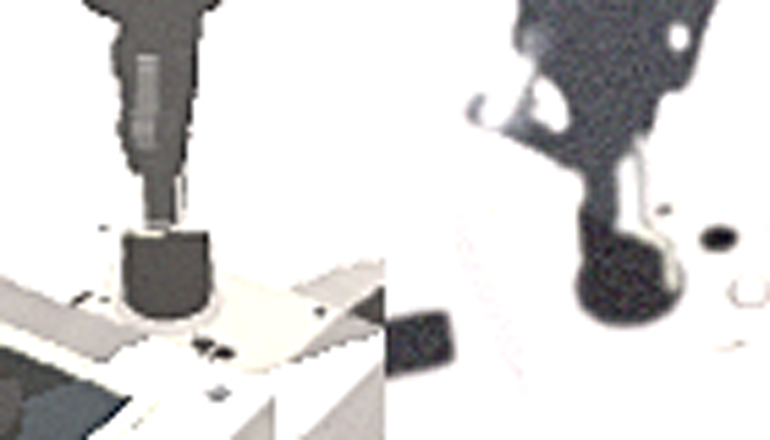

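```bash
python3 - <<'E'
from h import *
bot.movel(P(KN,150),max_speed=100); st()
im=imaging.capture('scene'); c=cam('scene'); x0,y0=235,110
g=np.clip(im[y0:y0+100,x0:x0+70].astype(float)*3,0,255).astype('uint8')
im=imaging.capture('side'); c2=cam('side'); x1,y1=200,210
g2=np.clip(im[y1:y1+100,x1:x1+70].astype(float)*3,0,255).astype('uint8')
save('c8',cv2.resize(np.hstack([g,g2]),None,fx=5.5,fy=5.5,interpolation=cv2.INTER_CUBIC))
for z in (73,103,150,169): print(z,(proj(c,P(KN,z))-[x0,y0])*5.5,(proj(c2,P(KN,z))-[x1,y1])*5.5+[385,0])
im=imaging.capture('wrist');g=np.clip(im[160:330,180:390].astype(float)*2.2,0,255).astype('uint8'); save('w8',cv2.resize(g,None,fx=3.5,fy=3.5,interpolation=cv2.INTER_CUBIC))
c=cam('wrist'); print((proj(c,P(KN,103))-[180,160])*3.5,(proj(c,P(KN,150))-[180,160])*3.5)
E
```

```text
29.53 [457.1 -43.1 149.5] [-3.141e+00 -1.000e-03  2.228e+00] F [-0.1 -0.3 -0. ] op 0.0
73 [162.43457548 392.05109331] [624.22516636 386.56767798]
103 [160.36559351 341.90122252] [619.36582944 330.41885418]
150 [156.98751684 260.02032139] [611.3737937 238.0722205]
169 [155.57203838 225.71066433] [608.00336397 199.1274698 ]
[364.15132154 181.7955878 ] [365.49234308 267.69084668]
```

View pics/c8.png

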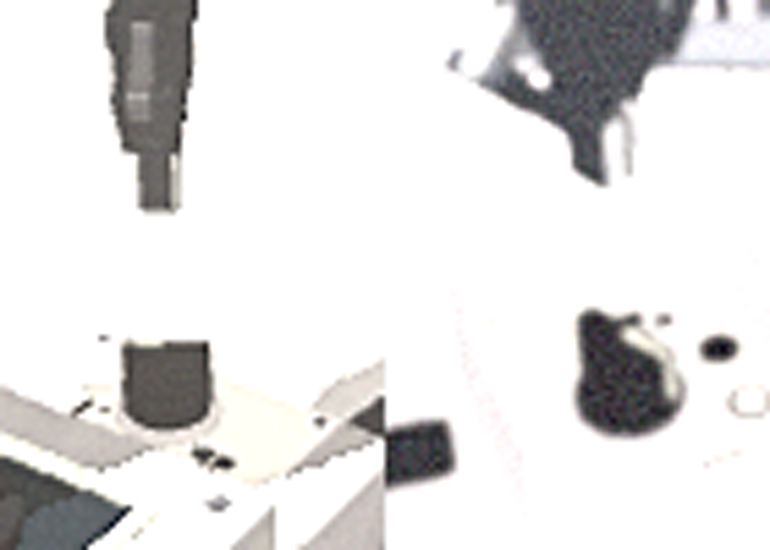

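View pics/w8.png

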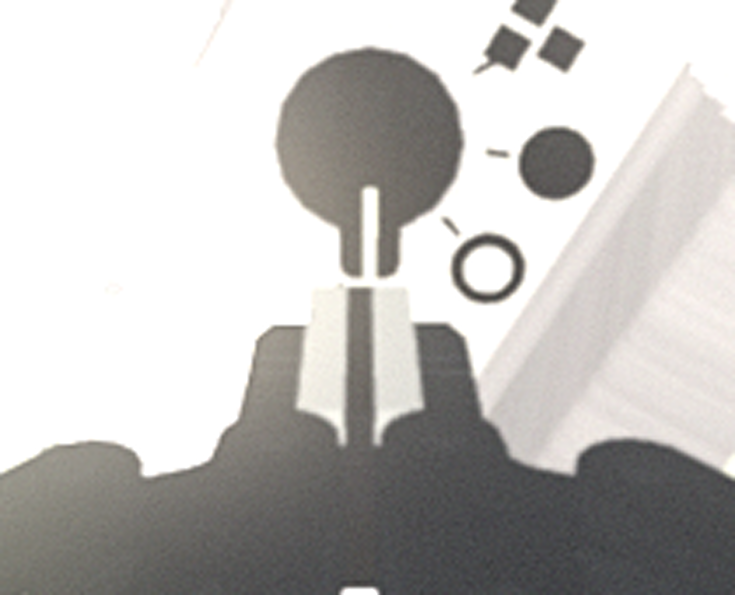

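```bash
python3 - <<'E'
from h import *
c,c2=cam('scene'),cam('side')
us=np.array((158,210))/5.5+[235,110]
for col in (575,595,610): print(tri(c,us,c2,np.array((col-385,180))/5.5+[200,210]))
# start pose: fingertips in scene0 
print(proj(c,[227.5,-500,200.9]),proj(c,[227.5,-500,227]))
cw=cam('wrist'); s=bot.get_state(); Rt=R.from_euler('xyz',s['orientation']).as_matrix()
print('cam in tool',Rt.T@(cw[1]-s['tcp_pos']))
E
```

```text
(array([450.30638892, -42.70782582, 176.99529187]), np.float64(9.023142122886975))
(array([454.75197142, -42.31392922, 177.36941665]), np.float64(2.6161299573786425))
(array([458.08671121, -42.04293113, 177.66765632]), np.float64(2.1990100955720364))
[211.20618909  67.94034186] [210.34782284  60.31188413]
cam in tool [  68.11673706   -0.93386947 -172.14968455]
```

The shut fingertips triangulate to z ≈ 177 while the reported TCP is at 150. So the real finger ends are about 28 mm short of the stated TCP. That explains the miss: the fingers closed above the knob, and the disc was gripped near the top of its bail. From here I'll put the tip about 28 mm above the TCP when shut, and about 6 mm more at half opening. I'm retrying the knob lower, with a force guard.

```bash
python3 - <<'E'
s=open('h.py').read()
s=s.replace("P(KN,80)","P(KN,KZ)").replace("P(KN,200)","P(KN,170)").replace("def head","KZ=55\ndef head")
open('h.py','w').write(s)
E
python3 - <<'E'
from h import *
bot.grip(0.5)
bot.move_ptp(P(KN,110),O(head(2.094)))
c=bot.movel(P(KN,KZ),max_speed=60,threshold=6); st(f'down {c}')
bot.grip(0.0,effort=30); st('grip')
im=imaging.capture('wrist');g=np.clip(im[160:330,180:390].astype(float)*2.2,0,255).astype('uint8'); save('w9',cv2.resize(g,None,fx=3.5,fy=3.5,interpolation=cv2.INTER_CUBIC))
E
```

```text
down False 31.52 [457.9 -43.3  55.3] [3.141 0.    2.228] F [ 0.6 -0.3 -0.7] op 0.502
grip 31.88 [459.  -42.5  55.6] [3.138 0.    2.228] F [4.2 4.  1.3] op 0.144
```

View pics/w9.png

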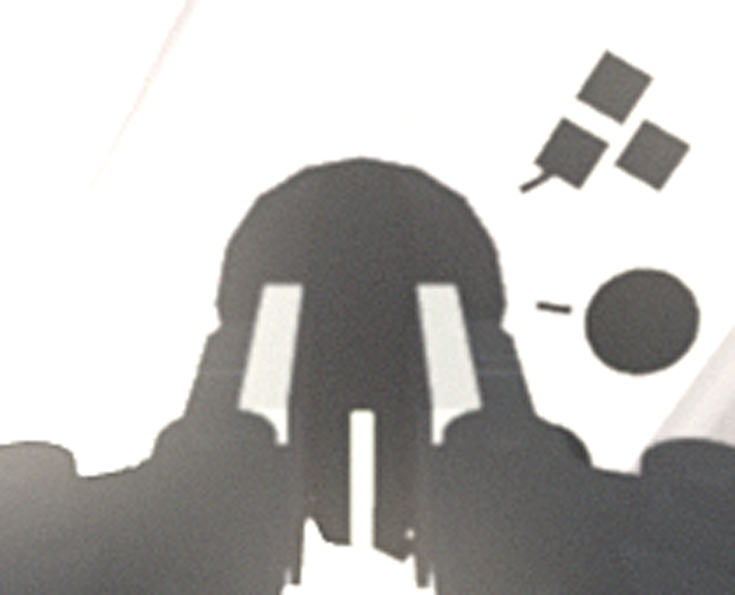

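Now the knob is held: opening 0.144 is about 12–13 mm, and the bar is visible between the pads. Turning.

```bash
echo 'KN=KN+np.array([0.8,0.6])' >> h.py; python3 - <<'E'
from h import *
a0,a1=2.094,0.698
for i in range(1,5):
    bot.move_ptp(P(KN,KZ),O(head(a0+(a1-a0)*i/4))); s=bot.get_state(); print(np.round(s['contact_force'],1),np.round(s['wrist_torque'],3),round(s['opening'],3))
bot.dwell(0.2); bot.grip(0.5); st('let go')
bot.movel(P(KN,140),max_speed=150); st('up')
im=imaging.capture('wrist');g=np.clip(im[100:300,150:420].astype(float)*1.6,0,255).astype('uint8'); save('w10',cv2.resize(g,None,fx=2.9,fy=2.9,interpolation=cv2.INTER_CUBIC))
E
```

```text
[1.6 3.8 5.6] [ 0.702 -0.361  0.084] 0.143
[1.4 5.1 5.4] [ 0.899 -0.436 -0.013] 0.142
[2.  5.4 4. ] [ 1.126 -0.586  0.077] 0.143
[2.7 6.3 6.2] [ 1.297 -0.511  0.023] 0.136
let go 34.23 [457.9 -42.9  54.7] [ 3.142e+00 -1.000e-03 -2.660e+00] F [ 0.2  1.1 -0.6] op 0.497
up 34.95 [457.8 -42.5 139.4] [ 3.141e+00 -1.000e-03 -2.660e+00] F [-0.4 -0.4  0.2] op 0.501
```

View pics/w10.png

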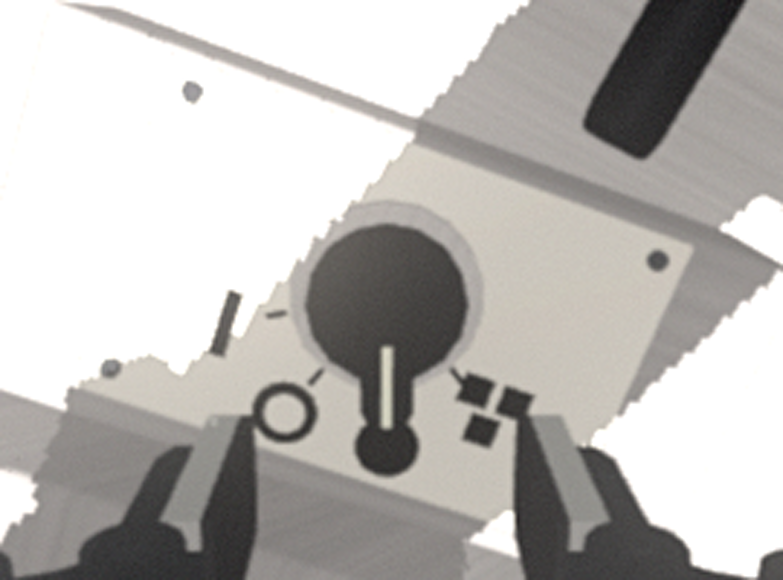

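The pointer at (387,390) lies straight on the solid-disc mark at (387,447). Now I wait out the reference, then grip the disc again.

```bash
python3 - <<'E'
from h import *
bot.dwell(2.5)
bot.grip(1.0); bot.movel(P(KN,180),max_speed=200)
bot.move_ptp(P(W,230),O(HY+np.pi)); st('above')
im=imaging.capture('wrist'); save('w11',im); c=cam('wrist'); print(proj(c,P(W,178)),proj(c,P(W,114)))
E
```

```text
above 39.22 [629.7 -20.  228.6] [-3.141e+00 -3.000e-03  2.829e+00] F [-0.6 -1.5  0.1] op 1.0
[284.42944157 212.01979432] [283.9849043  191.29898806]
```

View pics/w11.png

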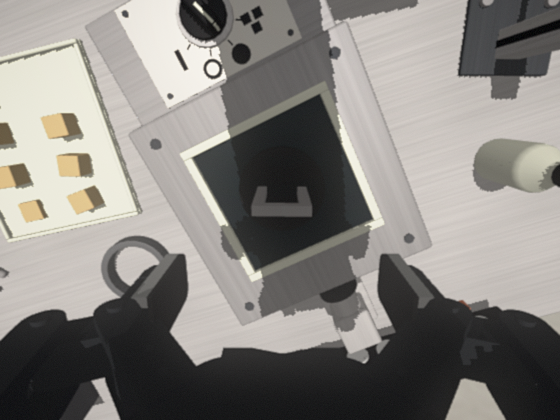

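```bash
python3 - <<'E'
from h import *
c=bot.movel(P(W,101),max_speed=110,threshold=6); st(f'down {c}')
if not c:
    bot.grip(0.0,effort=40); st('grip')
    a=imaging.capture('scene')[120:260,150:290];b=imaging.capture('side')[150:290,250:390]
    save('c12',cv2.resize(np.hstack([a,b]),None,fx=2.8,fy=2.8,interpolation=cv2.INTER_CUBIC))
E
```

```text
down False 40.59 [631.7 -20.1 101.9] [3.141e+00 2.000e-03 2.828e+00] F [ 0.2 -0.1  0.1] op 0.998
grip 41.06 [631.4 -20.1 101.6] [3.142e+00 1.000e-03 2.828e+00] F [-0.6 -0.6  3.8] op 0.51
```

View pics/c12.png

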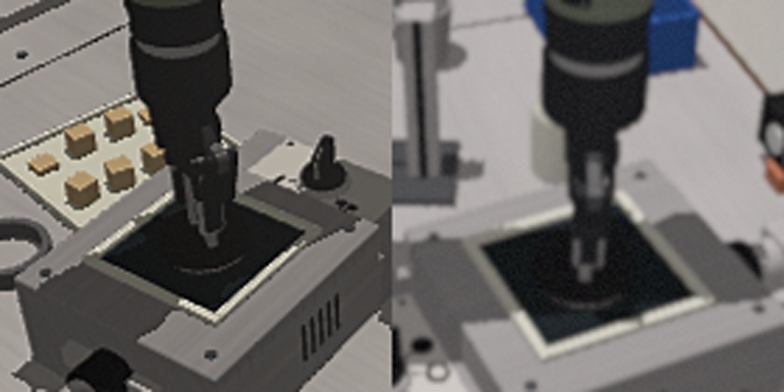

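```bash
python3 - <<'E'
from h import *
z0=101.6; H=np.array([499.6,286.2]); q=H-85*HX
bot.movel(P(W,z0+25),max_speed=60); st('lifted')
bot.movel(P(W,z0+125),max_speed=150)
bot.move_ptp(P(q,z0+125),O(HY+np.pi)); 
bot.movel(P(q,z0+37),max_speed=120); bot.dwell(0.2); st('before hook')
a=imaging.capture('scene')[170:330,260:440];b=imaging.capture('side')[100:260,150:330]
save('c13',cv2.resize(np.hstack([a,b]),None,fx=2.2,fy=2.2,interpolation=cv2.INTER_CUBIC))
E
```

```text
lifted 41.73 [631.1 -20.  126.8] [3.141 0.    2.828] F [ 0.6 -0.1 -2.7] op 0.508
before hook 45.1 [419.4 312.8 139.4] [3.140e+00 1.000e-03 2.828e+00] F [-1.2 -0.3 -2.4] op 0.508
```

View pics/c13.png

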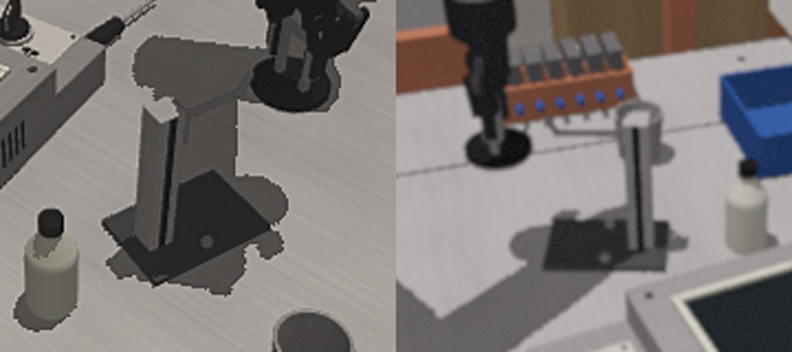

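```bash
python3 - <<'E'
from h import *
z0=101.6; H=np.array([499.6,286.2])
c=bot.movel(P(H,z0+37),max_speed=60,threshold=6); st(f'in {c}')
if not c:
    bot.movel(P(H,z0+6),max_speed=50,threshold=8); st('low')
    c=bot.movel(P(H,z0-3),max_speed=12,threshold=2.5); st(f'contact {c}')
    bot.dwell(.2); st()
    a=imaging.capture('scene')[170:330,260:440];b=imaging.capture('side')[100:260,150:330]
    save('c14',cv2.resize(np.hstack([a,b]),None,fx=2.2,fy=2.2,interpolation=cv2.INTER_CUBIC))
E
```

```text
in False 46.77 [499.2 286.3 138.6] [-3.142 -0.     2.828] F [-0.4 -1.3 -1.7] op 0.509
low 47.53 [499.7 286.2 107.7] [3.142 0.    2.828] F [ 0.2 -0.2 -1.7] op 0.51
contact True 48.09 [499.7 286.2 101.3] [3.141 0.    2.828] F [ 0.3 -0.   4.7] op 0.509
 48.29 [499.7 286.2 101.3] [3.141 0.    2.828] F [ 0.4 -0.   4.7] op 0.507
```

View pics/c14.png

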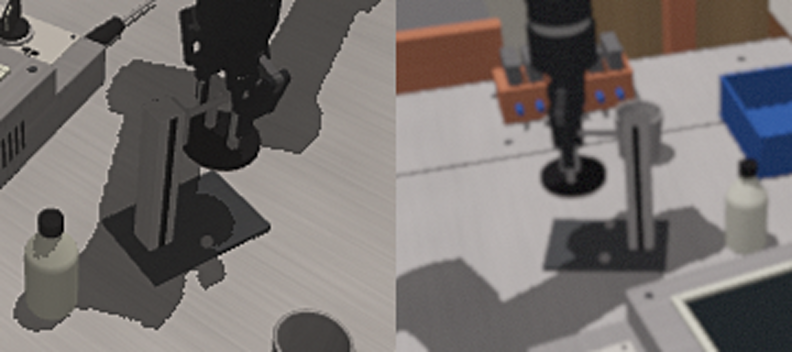

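```bash
python3 - <<'E'
from h import *
import pickle
bot.grip(1.0); st('rel'); 
bot.movel(P([499.6,286.2],250),max_speed=150,threshold=8); st('up')
bot.dwell(0.2)
a=imaging.capture('scene')[170:330,260:440];b=imaging.capture('side')[100:260,150:330]
save('c15',cv2.resize(np.hstack([a,b]),None,fx=2.2,fy=2.2,interpolation=cv2.INTER_CUBIC))
print(solve_ik(P([480,-295],250),O(0)),solve_ik(P([480,-295],250),O(np.pi)))
bot.move_ptp(P([300,0],300),O(np.pi))
bot.move_ptp(P([590,-295],250),O(np.pi)); bot.dwell(0.2); st()
pickle.dump(cam('wrist'),open('w16.pkl','wb')); save('w16',imaging.capture('wrist'))
E
```

```text
rel 48.88 [498.5 285.7 100. ] [-3.140e+00 -2.000e-03  2.828e+00] F [-0.4  0.3 -0.1] op 0.998
up 50.03 [499. 286. 249.] [-3.139e+00 -3.000e-03  2.828e+00] F [-1.1 -0.4  0.6] op 1.0
[-0.68208233  0.32513358 -0.06954384  1.1761189   0.          2.45951032] [-0.68208233  0.32513358 -0.06954384  1.1761189   0.         -0.68208233]
 53.4 [ 590.1 -294.3  251.2] [-3.141e+00  1.000e-03 -3.141e+00] F [0.2 1.  0.2] op 1.003
```

View pics/c15.png

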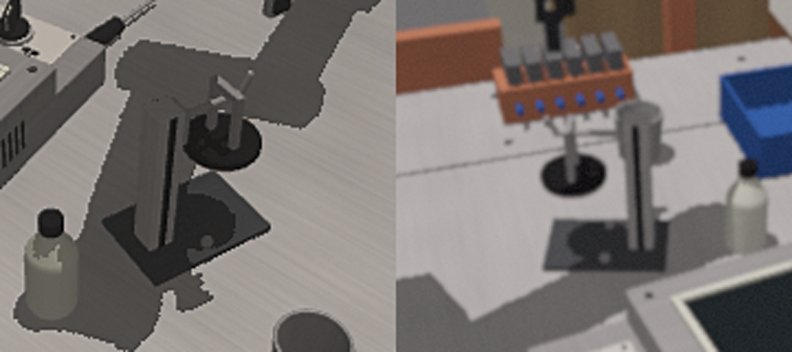

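View pics/w16.png

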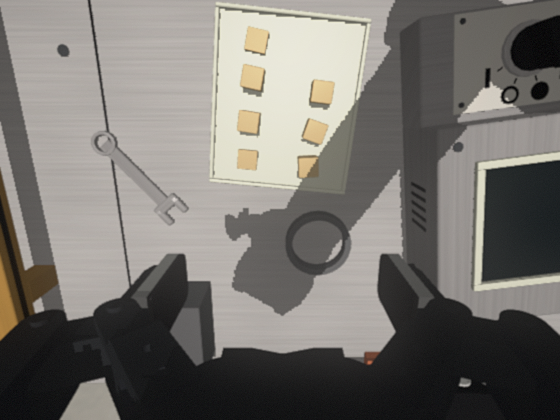

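The disc is back on its hook in both views. The wrist view shows 7 pieces in the tray. Next I segment them for centres and angles.

```bash
cat >> h.py <<'E'
def tray(im,c,roi=(0,0,560,420),zt=None,minA=250):
    """pale pieces; returns list (area, px centroid, xy at z, yaw)"""
    hsv=cv2.cvtColor(im,cv2.COLOR_BGR2HSV); m=cv2.inRange(hsv,(8,80,50),(25,255,255))
    mm=np.zeros_like(m); x,y,x2,y2=roi; mm[y:y2,x:x2]=m[y:y2,x:x2]
    cs,_=cv2.findContours(mm,cv2.RETR_EXTERNAL,cv2.CHAIN_APPROX_NONE); out=[]
    for k in cs:
        A=cv2.contourArea(k)
        if A<minA: continue
        Q=np.array([plane(c,u,zt)[:2] for u in k[:,0].astype(float)],np.float32)
        r=cv2.minAreaRect(Q); M=cv2.moments(k); px=np.array([M['m10'],M['m01']])/M['m00']
        a=np.radians(r[2]); a=(a+np.pi/4)%(np.pi/2)-np.pi/4
        out.append((A,px,np.array(r[0]),np.array(r[1]),a))
    return out
E
python3 - <<'E'
from h import *
import pickle
im=cv2.imread('pics/w16.png'); c=pickle.load(open('w16.pkl','rb'))
for o in tray(im,c,(200,0,380,200),27): print(o[0],o[1].round(1),o[2].round(1),o[3].round(1),round(o[4],2))
save('w16c',cv2.resize(im[0:200,200:380],None,fx=3,fy=3,interpolation=cv2.INTER_CUBIC))
E
```

```text
342.5 [307.7 166.2] [ 586.7 -263.5] [26.  23.5] 0.07
299.0 [246.9 159.1] [ 577.7 -339.1] [22.5 22.7] -0.1
373.0 [314.4 131.1] [ 543.8 -256.5] [24.5 23.8] -0.31
381.5 [248.2 121.4] [ 532.6 -336.4] [24.4 24.2] -0.15
421.5 [321.5  91.7] [ 498.7 -249.7] [24.6 24.4] -0.12
439.5 [252.1  77.4] [ 483.1 -330.5] [24.7 24.5] -0.19
425.5 [256.2  40.3] [ 444.1 -324.8] [23.2 23.3] -0.21
```

View pics/w16c.png

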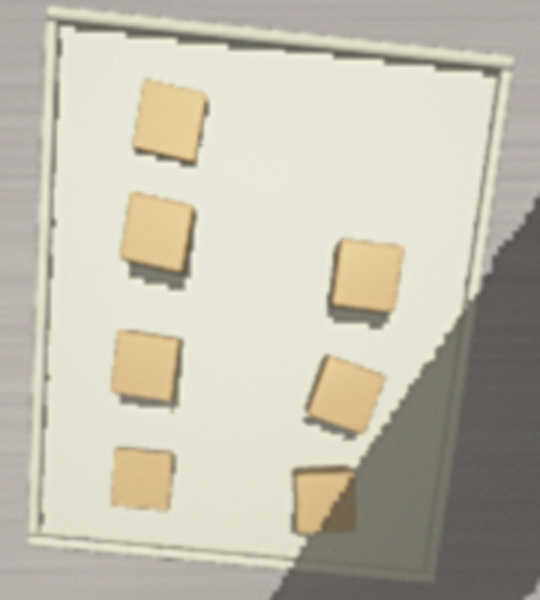

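Positions agree with the earlier triangulation within about 3 mm. There are 5 cubes; the offcuts near (578,-339) and (444,-325) stay. I'll pick each cube with a close refining look just above it, first cube alone.

```bash
cat >> h.py <<'E'
WX=np.array([np.cos(WY),np.sin(WY)]); WYv=np.array([-WX[1],WX[0]])
ZP=-17
def slot(a,b): return W+a*WX+b*WYv
def pick(xy,yaw,name,maxd=15):
    xy=np.array(xy,float)
    bot.grip(0.55)
    bot.move_ptp(P(xy,110),O(yaw+np.pi)); bot.dwell(0.1)
    c=cam('wrist'); im=imaging.capture('wrist'); save(name,im)
    L=tray(im,c,(60,0,500,300),28)
    L=[o for o in L if max(o[3])<36]
    if not L: print('none seen'); return False
    o=min(L,key=lambda o:np.linalg.norm(o[2]-xy)); d=np.linalg.norm(o[2]-xy)
    print(name,'refined',o[2].round(1),o[3].round(1),round(o[4],3),'d',round(d,1),'px',o[1].round(0))
    if d>maxd or not(21<min(o[3]) and max(o[3])<31): print('doubtful',[(p[2].round(0).tolist(),p[3].round(0).tolist()) for p in L]); return False
    xy=o[2]; yaw=o[4]
    bot.move_ptp(P(xy,60),O(yaw+np.pi))
    c=bot.movel(P(xy,ZP),max_speed=90,threshold=6); st(f'down {c}')
    if c: bot.movel(P(xy,110)); return False
    bot.grip(0.0,effort=25); st('grip')
    bot.movel(P(xy,140),max_speed=170); s=bot.get_state(); st('lift')
    return s['opening']>0.2
def place(a,b):
    q=slot(a,b)
    bot.move_ptp(P(q,140),O(WY+np.pi))
    bot.movel(P(q,ZP+95+6),max_speed=120); bot.dwell(0.15)
    c=bot.movel(P(q,ZP+95-4),max_speed=15,threshold=2); st(f'contact {c}')
    bot.grip(0.42); st('rel')
    bot.movel(P(q,140),max_speed=170)
E
python3 - <<'E'
from h import *
print(pick([586.7,-263.5],.07,'pA'))
save('side17',imaging.capture('side'))
E
```

```text
pA refined [ 585.3 -263.5] [27.3 23.4] 0.071 d 1.4 px [286. 194.]
down False 56.02 [ 585.9 -263.8  -16.4] [-3.141e+00  1.000e-03 -3.071e+00] F [ 0.2 -0.7 -0.3] op 0.547
grip 56.33 [ 586.  -263.9  -16.1] [-3.141e+00  1.000e-03 -3.071e+00] F [-0.3 -0.1  4. ] op 0.286
lift 57.41 [ 584.5 -263.1  138.8] [ 3.140e+00 -2.000e-03 -3.071e+00] F [0.1 0.1 0.1] op 0.29
True
```

View pics/pA.png

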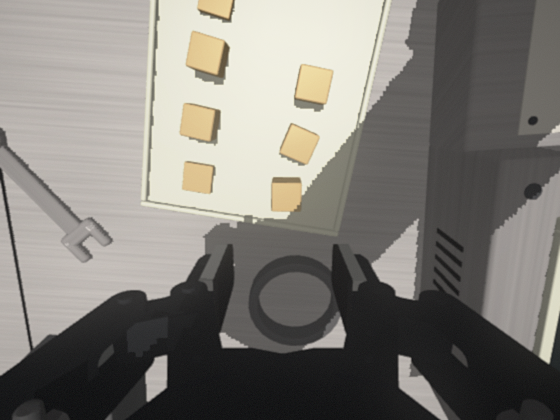

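View pics/side17.png

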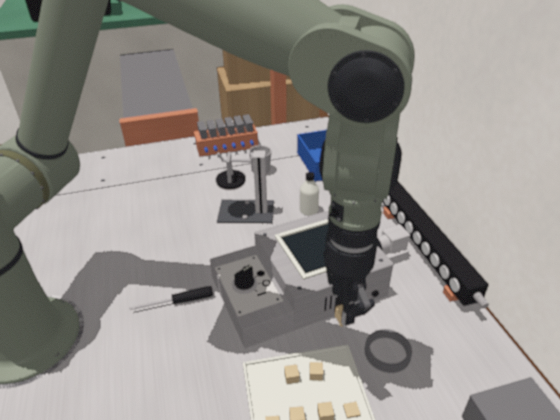

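The cube is held: opening 0.29 is about 25 mm, and the side view shows it between the fingers near (342,312). Placing it now.

```bash
python3 - <<'E'
from h import *
place(42,28); st()
bot.move_ptp(P(slot(-30,0),250),O(WY+np.pi)); bot.dwell(.1)
im=imaging.capture('wrist'); c=cam('wrist'); save('w18',im); 
for o in tray(im,c,(0,0,560,300),123): print(o[0],o[1].round(0),o[2].round(1),o[3].round(1),round(o[4],2), 'win',(o[2]-W)@WX,(o[2]-W)@WYv)
a=imaging.capture('scene')[150:270,150:290];b=imaging.capture('side')[180:300,250:390]
save('c18',cv2.resize(np.hstack([a,b]),None,fx=2.8,fy=2.8,interpolation=cv2.INTER_CUBIC))
E
```

```text
contact True 59.79 [669.1  13.4  78.9] [-3.141e+00  1.000e-03 -3.008e+00] F [-0.7 -0.5  4.1] op 0.286
rel 60.07 [668.1  13.5  77.6] [ 3.141e+00 -2.000e-03 -3.009e+00] F [ 0.2 -1.1 -0.3] op 0.42
 60.58 [668.8  13.3 139.7] [ 3.141e+00 -1.000e-03 -3.009e+00] F [-0.4 -0.3 -0.1] op 0.424
661.0 [308. 255.] [665.9  10.9] [33.1 24.5] 0.15 win 38.731402364302795 25.97195817401208
404.5 [ 30. 118.] [ 567.2 -255.9] [19.8 17.7] -0.12 win -94.49405650569462 -225.40540510871384
484.0 [92. 95.] [ 541.2 -198.9] [24.6 20.2] -0.35 win -112.73366939951953 -165.37633701713577
714.0 [25. 77.] [ 533.2 -257.8] [29.8 19.2] -0.14 win -128.4608827674101 -222.7357009273422
633.5 [100.  56.] [ 507.5 -193.3] [26.1 18.2] -0.12 win -145.41892791054798 -155.34224156209729
779.0 [27. 31.] [ 496.1 -253.4] [30.  18.1] -0.21 win -164.70668828133552 -213.49133540549676
```

View pics/w18.png

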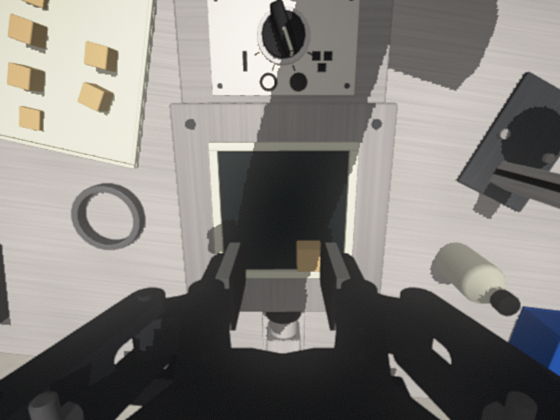

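View pics/c18.png

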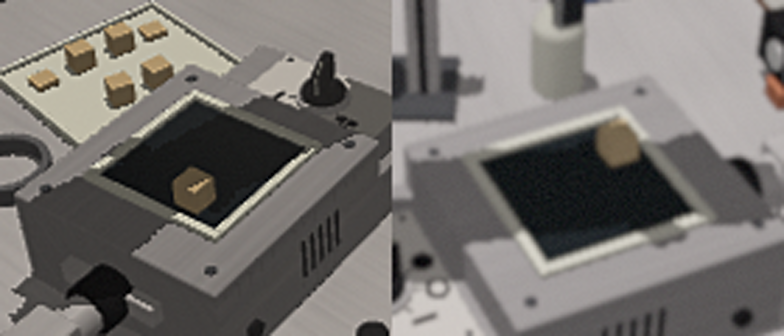

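The first cube lies flat on the glass about 39 mm forward and 26 mm left of the window centre, clear of the frame. The selector is still on the disc mark. Next two cubes.

```bash
python3 - <<'E'
from h import *
for xy,y,n,sl in (([543.8,-256.5],-.31,'pB',(42,-28)),([498.7,-249.7],-.12,'pC',(0,28))):
    if not pick(xy,y,n): print('FAILED',n); break
    place(*sl); st('placed')
save('scene19',imaging.capture('scene'))
E
```

```text
pB refined [ 542.  -255.4] [24.  27.9] -0.319 d 2.1 px [282. 195.]
down False 64.25 [ 542.5 -255.7  -16.4] [-3.141e+00  1.000e-03  2.822e+00] F [ 0.7 -0.4 -0.4] op 0.547
grip 64.57 [ 542.6 -255.9  -16.2] [-3.141e+00  2.000e-03  2.822e+00] F [-0.4 -0.3  4.8] op 0.284
lift 65.64 [ 541.2 -254.9  138.8] [ 3.141e+00 -2.000e-03  2.822e+00] F [-0.7 -0.   0.1] op 0.283
contact True 67.85 [676.6 -42.1  78.8] [-3.141e+00  1.000e-03 -3.008e+00] F [-0.6  0.6  3.6] op 0.285
rel 68.12 [675.5 -42.   77.5] [ 3.141e+00 -2.000e-03 -3.008e+00] F [ 0.3 -0.5 -0. ] op 0.42
placed 68.64 [676.2 -42.2 139.7] [ 3.141e+00 -1.000e-03 -3.009e+00] F [-0.8  0.4 -0.4] op 0.42
pC refined [ 496.8 -249.1] [23.2 27.1] -0.117 d 2.0 px [283. 196.]
down False 71.45 [ 497.3 -249.4  -16.4] [-3.141e+00  1.000e-03  3.024e+00] F [0.4 0.5 0.3] op 0.548
grip 71.77 [ 497.5 -249.5  -16.2] [-3.141e+00  1.000e-03  3.024e+00] F [-0.5  0.2  4.6] op 0.287
lift 72.84 [ 496.1 -248.6  138.9] [ 3.141e+00 -2.000e-03  3.024e+00] F [-1.2 -0.4 -0.7] op 0.288
contact True 75.17 [627.5   7.8  78.8] [-3.141e+00  1.000e-03 -3.008e+00] F [-0.9  0.4  3.4] op 0.287
rel 75.44 [626.5   7.9  77.7] [ 3.141e+00 -2.000e-03 -3.009e+00] F [ 0.4  1.  -0.4] op 0.419
placed 75.96 [627.1   7.7 139.6] [ 3.141e+00 -1.000e-03 -3.009e+00] F [-0.4  0.7  0.4] op 0.421
```

View pics/scene19.png

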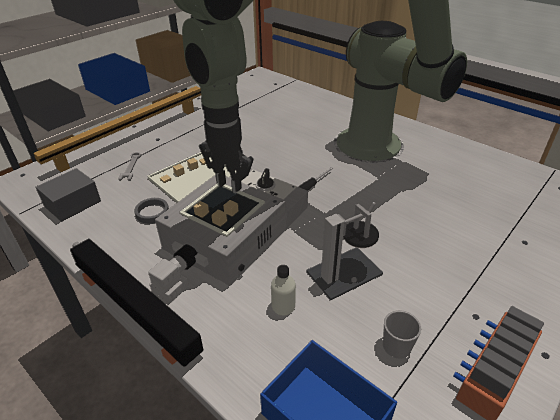

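View pics/pC.png

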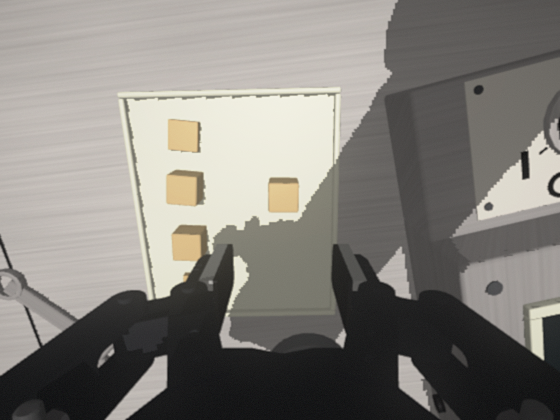

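Three cubes are on the glass (scene pixels about (200,208), (217,217), (232,207)). Now the last two.

```bash
python3 - <<'E'
from h import *
for xy,y,n,sl in (([532.0,-336.2],-.15,'pD',(0,-28)),([482.6,-330.2],-.19,'pE',(-42,0))):
    if not pick(xy,y,n): print('FAILED',n); break
    place(*sl); st('placed')
bot.move_ptp(P(slot(30,0),290),O(WY+np.pi)); bot.dwell(.2)
c=cam('wrist'); im=imaging.capture('wrist'); save('w20',im); save('side20',imaging.capture('side')); a=imaging.capture('scene')
for o in tray(im,c,(0,0,560,330),123,150): print(o[0],o[1].round(0),o[3].round(1),round(o[4],2), 'win',((o[2]-W)@WX).round(1),((o[2]-W)@WYv).round(1))
save('c20',cv2.resize(a[140:260,150:300],None,fx=5,fy=5,interpolation=cv2.INTER_CUBIC))
E
```

```text
pD refined [ 530.2 -336.2] [23.9 27.1] -0.147 d 1.8 px [281. 196.]
down False 79.09 [ 530.7 -336.6  -16.4] [-3.141e+00  1.000e-03  2.994e+00] F [ 0.2  1.2 -0.8] op 0.55
grip 79.41 [ 530.8 -336.7  -16.2] [-3.141e+00  1.000e-03  2.994e+00] F [ 0.3 -0.2  2.8] op 0.283
lift 80.48 [ 529.5 -335.6  138.8] [ 3.141e+00 -2.000e-03  2.994e+00] F [0.1 0.1 0.5] op 0.286
contact True 82.88 [634.9 -47.7  78.9] [-3.141e+00  1.000e-03 -3.008e+00] F [-1.1  0.   4.9] op 0.29
rel 83.15 [634.  -47.6  77.7] [ 3.141e+00 -2.000e-03 -3.009e+00] F [-0.5 -0.5 -0.2] op 0.426
placed 83.67 [634.6 -47.7 139.6] [ 3.141e+00 -1.000e-03 -3.009e+00] F [-0.1 -0.2 -0.3] op 0.417
pE refined [ 481.  -330.4] [23.9 27.1] -0.187 d 1.6 px [281. 196.]
down False 86.63 [ 481.5 -330.8  -16.4] [-3.141e+00  1.000e-03  2.954e+00] F [-0.2  0.2 -0.3] op 0.553
grip 86.95 [ 481.5 -330.9  -16.2] [-3.141e+00  1.000e-03  2.954e+00] F [ 0.4 -0.4  4.4] op 0.282
lift 88.03 [ 480.3 -329.8  138.9] [ 3.141e+00 -2.000e-03  2.954e+00] F [-0.2  0.2 -0.9] op 0.284
contact True 90.47 [589.5 -25.5  78.8] [-3.141  0.    -3.008] F [-0.2 -0.6  3.8] op 0.285
rel 90.74 [588.6 -25.4  77.8] [ 3.141e+00 -1.000e-03 -3.009e+00] F [-0.7 -0.2 -0. ] op 0.422
placed 91.26 [589.3 -25.5 139.6] [ 3.141e+00 -1.000e-03 -3.009e+00] F [ 0.3  0.4 -0.1] op 0.419
568.5 [307. 191.] [29.1 25.1] 0.14 win 41.2 26.8
561.5 [257. 191.] [29.1 24.9] 0.12 win 41.2 -28.4
591.5 [256. 154.] [26.1 26.4] 0.13 win 0.8 -28.6
564.5 [308. 153.] [26.  26.1] 0.13 win -0.2 26.7
599.0 [282. 112.] [25.3 24.5] 0.13 win -41.0 -0.9
368.0 [44. 71.] [20.2 17.9] -0.1 win -79.4 -233.4
```

View pics/w20.png

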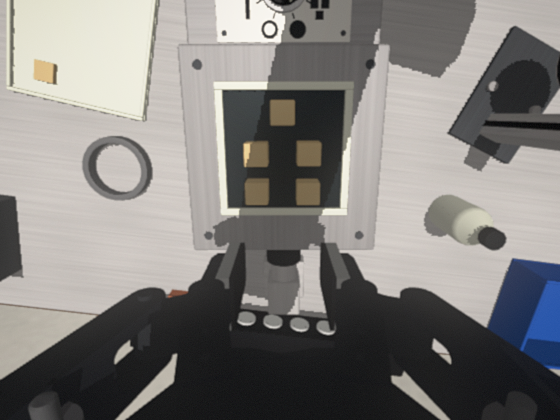

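View pics/c20.png

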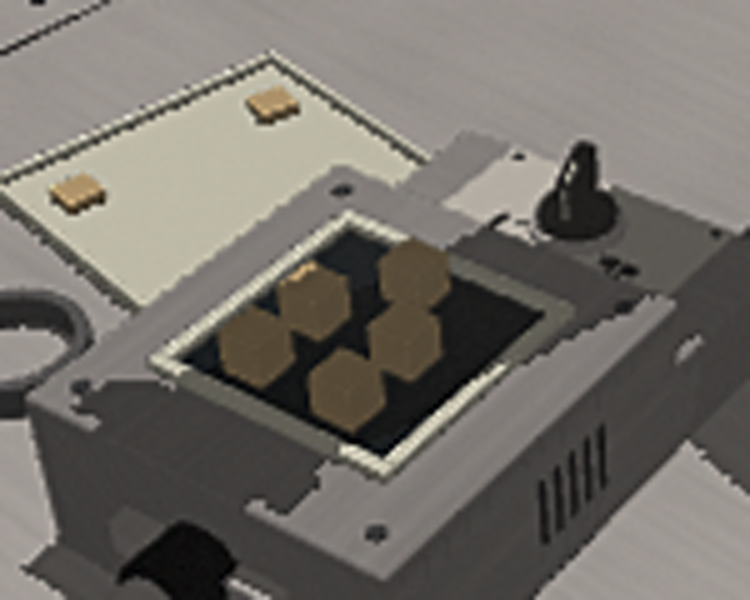

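View pics/side20.png

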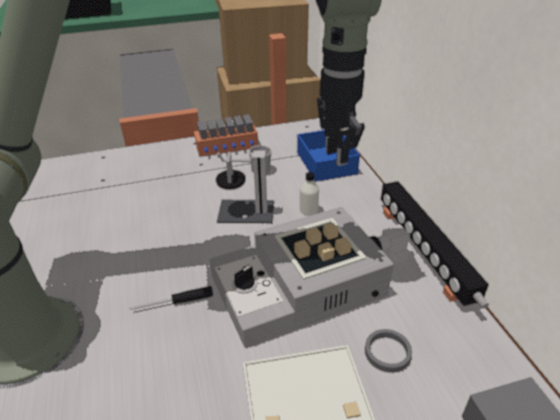

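All five cubes are within 2 mm of their planned places, flat and clear of each other and of the frame. Both offcuts are still in the tray. Last step: turn the selector from the disc mark to three squares.

```bash
python3 - <<'E'
from h import *
bot.grip(0.5)
bot.move_ptp(P(KN,170),O(head(0.698))); bot.movel(P(KN,110))
c=bot.movel(P(KN,KZ),max_speed=60,threshold=6); st(f'down {c}')
if not c:
    bot.grip(0.0,effort=30); st('grip')
    for a in (0.35,0.0): bot.move_ptp(P(KN,KZ),O(head(a))); st()
    bot.dwell(.2); bot.grip(0.5); bot.movel(P(KN,150),max_speed=150); bot.dwell(.2); st('up')
    im=imaging.capture('wrist');g=np.clip(im[90:290,150:420].astype(float)*1.6,0,255).astype('uint8'); save('w21',cv2.resize(g,None,fx=2.9,fy=2.9,interpolation=cv2.INTER_CUBIC))
E
```

```text
down False 95.12 [458.7 -42.7  55.3] [-3.141  0.    -2.66 ] F [0.2 0.4 1.2] op 0.501
grip 95.48 [458.3 -41.9  55.5] [ 3.141e+00  1.000e-03 -2.659e+00] F [-1.6  2.   5.4] op 0.147
 95.91 [458.4 -42.1  55.5] [ 3.141e+00  1.000e-03 -2.313e+00] F [-2.1  2.7  5.2] op 0.142
 96.33 [458.5 -42.1  55.5] [-3.141e+00  1.000e-03 -1.963e+00] F [-1.8  2.6  4.9] op 0.145
up 97.92 [457.6 -42.4 149. ] [ 3.14  -0.    -1.962] F [ 0.5 -0.   0.5] op 0.501
```

View pics/w21.png

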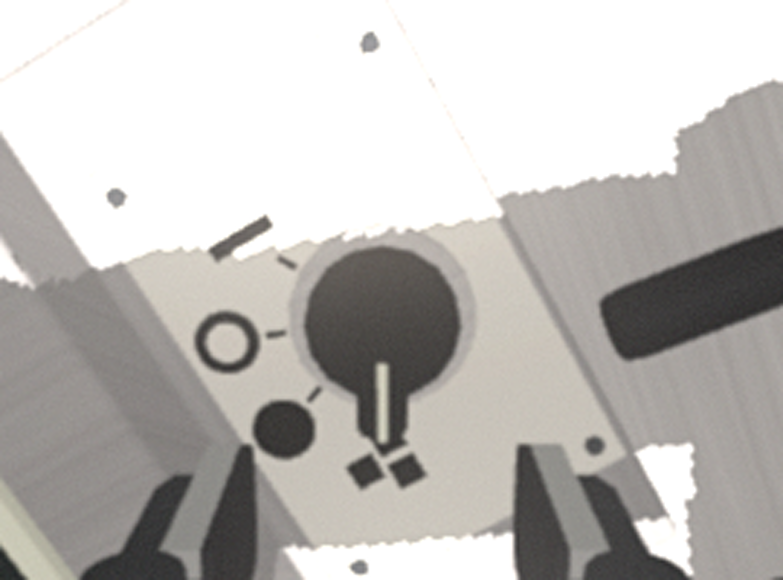

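The pointer at (382,400) lies on the three-squares mark at (385,460). I'll move clear, check everything once more and hand in.

```bash
python3 - <<'E'
from h import *
bot.move_ptp(P([330,-80],330),O(np.pi)); bot.dwell(.3); st()
a=imaging.capture('scene');b=imaging.capture('side')
save('fin_scene',a); save('fin_c',cv2.resize(np.hstack([a[150:360,140:440][:, :],b[110:320,180:480]]),None,fx=1.33,fy=1.33,interpolation=cv2.INTER_CUBIC))
E
```

```text
99.19 [330.  -79.8 329.2] [ 3.141e+00 -2.000e-03 -3.141e+00] F [-0.2  0.9 -0.2] op 0.504
```

View pics/fin_c.png

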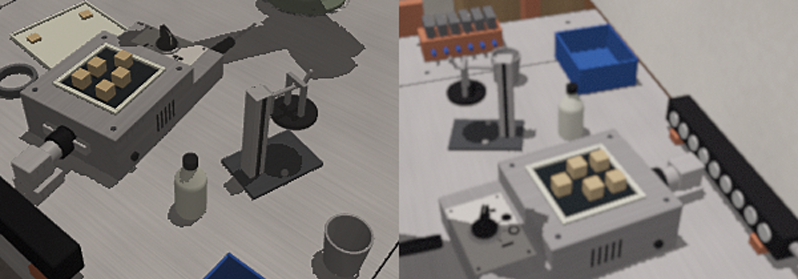

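The final views show five cubes on the glass, the disc on its hook, bottle and cup standing, and both offcuts in the tray.

```bash
python3 -c "
from h import *
print(bot.sign_off()); st()"
```

```text
the job is handed in; nothing more can be done
None
the job is handed in; nothing more can be done
```

The job is done and was handed in at about 99 s of the 210 s allowed. sign_off gave no verdict.

- **Reference:** I laid the disc gently on the glass inside the frame and turned the selector from the bar mark to the solid-disc mark. It stayed there for more than 2.5 s with the disc untouched. I then hung the disc back on its hook; it touched at the expected height and hangs freely in both camera views.
- **Cubes:** All five cubes present went into the window. The last wrist view showed them flat on the glass, within 2 mm of where I planned, clear of each other and of the frame. Both offcuts stayed in the tray.
- **Selector:** I turned it to the three-squares mark last. The pointer lies on that mark in the close-up.
- **Bystanders:** The bottle and cup were still standing in the final views.

**What failed or disagreed:**
- The first attempt to turn the selector closed on nothing and moved nothing. The pictures put the real fingertips about 28 mm short of the stated TCP. I corrected for that from then on, and the later grips, including the second try at the knob, held.
- Because of that offset, the first lift of the disc gripped the bail near its top instead of at z 50. It did not slip.
- I saw no sign of a cube being knocked aside.

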